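Set an engraving roll between bench centres and index it to its line

TASK

Put the flanged engraving roll up between the bench centres: lay it on the two V rests with its flange towards the fixed centre, then slide the tailstock centre in by its ball-topped pin until the roll hangs snugly on both points, clear of the rests. With the roll so held, turn it between the centres until its engraved line faces straight up, and leave it there. Leave the other roll, the ink jar, the loupe and the graver where they are.

Things in the scene. Friction and masses are not known exactly. Their poses are not given: they have to be found in the camera images.
- roll_mid (a point): Centre of the roll to set up, on its axis. Rigid steel, 150 mm long, 0.6 kg: barrel 36 mm dia from y = -26 to +26 mm, flange 46 mm dia from y = +26 to +34, journals 18 mm dia out to y = -75 and +75. Axes: y along the roll towards its flanged end; z from the axis out through the engraved line. Starts lying in the cradle, axis 48 mm above the desk, line more than 95 degrees from up.
- roll_line (a point): Point on the engraved line, on the barrel's surface 18 mm from the axis; axes as roll_mid. The line is dark, flush, 4 mm wide, runs along the barrel parallel to its axis and on over the flange's rim. It faces straight up when z here points up.
- seat_flange (a point): Bottom of the 60 degree centre hole (9 mm wide, 7.8 mm deep) in the flanged end, on the axis, 67.2 mm from roll_mid. It meets head_tip when the roll is seated. Axes as roll_mid.
- seat_plain (a point): Bottom of the like centre hole in the other end, 67.2 mm from roll_mid. It meets quill_tip when the roll is seated. Axes as roll_mid.
- head_tip (a point): Tip of the fixed 60 degree point in the headstock of the bench centres, 88 mm above the desk. Axes of the bench: y along the line of centres from tailstock to headstock, z up. The point widens to 18 mm dia 15 mm behind its tip.
- rest_mid (a point): Where roll_mid lies when the roll is laid on the V rests between the points: 85.5 mm above the desk, 81.2 mm from head_tip along the bench's y, 14 mm short of the seated place. It then has 6 mm free to the fixed point, at least 6 mm to the withdrawn one. The closing point slides the roll along and lifts it 2.5 mm on to both points; seated, it turns stiffly and stays put. Axes as head_tip.
- bench: The bench centres, fixed: bed 308 x 78 mm, origin under its middle, axes as head_tip, top 28 mm above the desk and 60 mm wide; 57 mm free between it and the line of centres under the barrel. V rests (90 degree, 6 mm thick) carry the journals at y = +69 and -26 mm and centre a roll laid up to 8 mm off sideways. Head- and tailstock: y = 116 to 152 and -147 to -95 mm, up to 104 mm high.
- quill_tip (a point): Tip of the sliding 60 degree point in the tailstock, on the line of centres, pointing along the bench's +y. Axes as head_tip.
- pin_grip (a point): Place to take the tailstock's pin: upright, 10 mm dia, with a 19 mm black ball on top, fast to the sliding quill. This point is 144 mm above the desk, 10 mm under the ball's centre; the ball's top is at 163.5 mm, the casting below ends at 104 mm. Moves with the quill along the bench's y. Axes as head_tip.
- quill (a joint): How far the tailstock point is slid in, m: 0 withdrawn, stop at 0.042, about 0.036 with the roll seated. Starts between 0 and 0.006. Drags with 8 N and stays where it is left; pushing the roll fully home takes 14 to 20 N in all.
- cradle: Wooden cradle, fixed, base 165 x 112 x 10 mm, origin under its centre. Two places at x = -45 and +45 mm (either may have the flanged roll); rolls lie along its y, axes 48 mm above the desk, in V notches 8 mm thick at y = -47 and +47 mm.
- roll2_mid (a point): Centre of the other roll in the cradle, a bystander: 28 mm dia barrel without flange, 150 mm long. Leave it.
- jar_mid (a point): Centre of the ink jar, 48 mm dia, 58 mm high, standing on one side of the bench centres. Leave it.
- loupe_mid (a point): Centre of the eye loupe, 38 mm dia, 36 mm high, standing on the other side of the bench centres. Leave it.
- graver_mid (a point): Middle of the graver lying beyond the work, wooden mushroom handle and steel blade, 125 mm long, 25 mm high. Leave it.
Mind the look-alikes: they are no part of the job. What is shaped like the part that bears roll_mid but brown or pink is not meant.

How it is judged:
On the way, in this order (a step that is already met when the one before it is completed fails the run):
1. the roll hangs on both points, flange at the fixed centre (distance between seat_flange and head_tip below 0.0035 m and distance between seat_plain and quill_tip below 0.0035 m), for 0.2 s.
2. held so, it is turned until its line faces up (all of step 1 and angle between roll_line's own z axis and vertical below 0.1 rad), for 0.2 s.
At the end, for the whole second after the job is handed in: The roll hangs between the centres, flange at the fixed centre, the tip of each point within 3.5 mm of the bottom of its centre hole, and the engraved line within 0.1 rad (5.7 degrees) of straight up; it stays so when let go (all of step 2); the robot touches nothing.
It fails at once if other roll shifted by more than 30 mm (distance of roll2_mid from where it was at the start of the episode above 0.03 m).
It fails at once if ink jar shifted by more than 30 mm (distance of jar_mid from where it was at the start of the episode above 0.03 m).
It fails at once if loupe shifted by more than 30 mm (distance of loupe_mid from where it was at the start of the episode above 0.03 m).
It fails at once if graver shifted by more than 30 mm (distance of graver_mid from where it was at the start of the episode above 0.03 m).
It also fails if it takes over 72 s, if anything falls off the work surface, if the arm or the gripper's body presses on something with over 40 N, if the wrist force passes 120 N, or if a joint passes its speed limit or range.

ROBOT

A 6-joint arm with a two-finger parallel gripper is mounted at the origin on the work surface. World frame = base frame: x ahead of the robot, y to its left, z up, the work surface at z = 0. Lengths are in m, angles in rad, forces in N, time in s.
With the tool pointing down it reaches from about 0.35 to 0.975 m from the base axis. Payload 4.9 kg.
Tool frame: the origin (TCP) lies midway between the tips of the shut fingers; the grasp point (between the pads) lies 19 mm behind it; z points along the fingers, y is the direction in which the jaws open and shut (so a half turn about z gives the same grasp; the last joint's range is limited). The gripper opens to 85 mm and grips with 20 to 120 N. Pads are 22 mm wide; open, the fingers measure 114 mm over their backs; the gripper's body (76 mm by 85 mm) begins 54 mm behind the grasp point. The pads swing forward as they close: fully open they stand 13 mm farther back than shut.
Start: joints at [-1.431, 0.053, 1.613, -0, 1.476, -0.119], TCP at [0.16, -0.604, 0.231] pointing down, gripper open.
Joint ranges: [-3.01, 3.01], [-1.01, 2.22], [0.06, 2.58], [-1.02, 4.17], [0.09, 2.62], [-3.14, 3.14]. Speed limits (rad/s): [2.57, 2.57, 3.14, 3.14, 3.14, 3.14].

INTERFACE

Orientations are given as a unit quaternion [w, x, y, z].
In Python, from plant import state, grab_frame, camera_params, job_done, boxes_of gives the robot as it stands.
- The arm moves only by the tool step_arm, never from a script. Its argument "steps" is a list of rows, each a list of 4 numbers: the shift along the tool's x, y, z in mm, then the turn about the tool's z in degrees. A call has 1 to 8 rows; each row shifts and turns the pose as measured when the row begins, along the tool's axes as they then stand; what a row does not reach is not made up. A row lasts 1/10 s, in which the tool goes at most 50 mm and 8.59 degrees, less where a joint would pass 70% of its speed; a pose out of reach is approached as far as the arm can. A call is refused whole if a number of a shift passes 50 or a number of a turn 8.59, either way. A call with a gripper value outside its range is refused whole. "claw" is the opening in per cent of the stroke, from 0 (shut) to 100 (fully open), set as the call begins (left out, the last holds). The fingers move at their own pace and stop on an object; the grip force is fixed at half the most. Time passes only in rows, so rows that do not move let the fingers close. It gives the time, the measured TCP pose, the force and the opening at its end, in the units of the state.
- state(): the state, without advancing time (a new reading comes with each control period).
- grab_frame(name): name is "scene" or "top" or "wrist"; returns (picture, depth): 480x640x3 uint8, red, green, blue; 480x640 float32, m along the optical axis (not along the pixel's ray), 0 where there is no reading.
- camera_params(name): a dict with "mtx" (3x3 intrinsics, pixels), "k1" (the pictures are not rectified: a ray, as slopes to the right and down, at radius r is drawn at 1 + k1 r^2 times it, then the intrinsics apply), "extrinsics" (4x4, takes a point from camera to world coordinates); the wrist camera has in their place "T_tool_cam" (4x4, takes a point from camera to tool coordinates, whose origin is the TCP and whose axes are the flange's). Camera axes: x right, y down, z forward; pixel columns grow to the right and rows downward; lengths in m; the calibration is good to about 2 mm. A picture is of the moment at which its call begins: read the wrist's pose just before it. camera_params takes no time and is no camera call.
- job_done(): hands the job in, once; it reports no verdict.
Trained networks look in the newest picture that a camera, given by its name, has taken for a name from the list of things; names that differ only in an ending like _2 or _b are one class to them, and where a whole thing is asked for, a point or a joint stands for the part that bears it (a point fixed in the world has none). Each returns a list of dicts, best first, with "p" (0 to 1); they miss things now and then, are a little off and sometimes report something else, mostly with a low value. They report only what shows in the picture. A call takes as long as a camera call. They do not tell look-alikes from the thing itself.
- boxes_of(camera, label): "box" ([left, top, width, height] in pixels, round what is visible of it).
The state is a dict: "time": time; "joint_pos": joint angles; "joint_vel": joint speeds; "joint_efforts": joint torques, N m; "tool_pos": TCP position; "tool_rot": TCP orientation; "contact_force": force on the tool from outside, world axes, zero at the start; "ft_torque": the same for the moment, N m; "gripper_width": opening from 0.0 (shut) to 1.0 (fully open).
Only numpy, scipy, OpenCV 4.12 (cv2) and the standard library are available. Lean on these libraries where they do the work, as an engineer would, in place of code of your own. Each camera call takes 0.05 s, during which the arm holds its last target. There are 200 camera calls.

## Working session

There is one attempt and no reset: what is moved stays moved. The work goes in short steps, Python scripts to look and compute and a tool call to move; the robot and the scene stay as the last step left them, time stands still between calls to the robot, and variables do not carry over. Pictures are saved under pics/ and viewed, about 8 in all and at most 12, crops included, and the job is handed in when it is done.

Besides the shell and the picture viewer there is one more tool, called after "Request:" as name(argument=value, ...), one argument or row to a line, values as JSON. step_arm: Moves the arm, as the interface text tells. Its arguments: {"type":"object","properties":{"steps":{"type":"array"},"claw":{"type":"number"}},"required":["steps"]}

```bash
mkdir -p pics; ls; python3 - <<'E'
from plant import *
import cv2,numpy as np
for c in ["scene","top"]:
    im,d=grab_frame(c); cv2.imwrite(f"pics/{c}0.png",im[:,:,::-1]); np.savez(f"{c}0.npz",im=im,d=d)
    p=camera_params(c); print(c,p["mtx"],p["k1"],np.round(p["extrinsics"],3))
    for l in ["roll_mid","roll2_mid","bench","cradle","jar_mid","loupe_mid","graver_mid","quill_tip"]:
        print(l,[(np.round(b["box"]).astype(int).tolist(),round(b["p"],2)) for b in boxes_of(c,l)][:4])
s=state(); print(s)
print(camera_params("wrist"))
E
```

```text
pics
scene [[524.1688696    0.         321.93460202]
 [  0.         524.1688696  234.1886258 ]
 [  0.           0.           1.        ]] 0.04730584089483325 [[-7.40e-01  4.37e-01 -5.12e-01  1.06e+00]
 [ 6.73e-01  4.81e-01 -5.62e-01  5.74e-01]
 [ 1.00e-03 -7.60e-01 -6.50e-01  7.56e-01]
 [ 0.00e+00  0.00e+00  0.00e+00  1.00e+00]]
roll_mid [([450, 393, 38, 50], 0.82), ([372, 273, 40, 40], 0.73), ([438, 245, 35, 25], 0.7), ([204, 141, 129, 115], 0.21)]
roll2_mid [([406, 294, 50, 59], 0.93)]
bench [([205, 143, 130, 112], 0.76)]
cradle [([355, 285, 109, 80], 0.75)]
jar_mid [([278, 166, 16, 29], 0.91), ([406, 290, 52, 62], 0.74)]
loupe_mid [([231, 237, 16, 26], 0.71), ([371, 272, 38, 40], 0.56)]
graver_mid [([198, 279, 36, 57], 0.78)]
quill_tip [([214, 144, 23, 35], 0.52)]
top [[453.363062     0.         316.4292867 ]
 [  0.         453.363062   235.29491907]
 [  0.           0.           1.        ]] -0.09017482151210626 [[ 0.026 -0.989  0.149  0.381]
 [-1.    -0.024  0.02   0.029]
 [-0.016 -0.149 -0.989  1.162]
 [ 0.     0.     0.     1.   ]]
roll_mid [([262, 232, 18, 29], 0.86), ([171, 
[... 967 characters left out ...]
force': array([ 0.36136269,  0.14609061, -0.11138475]), 'ft_torque': array([ 0.07890184, -0.02052308, -0.02489355]), 'gripper_width': 1.0007740252141484}
{'mtx': array([[378.83865418,   0.        , 323.20533668],
       [  0.        , 378.83865418, 246.82689443],
       [  0.        ,   0.        ,   1.        ]]), 'k1': -0.02106873576881805, 'T_tool_cam': array([[ 2.73620450e-04, -9.53724685e-01, -3.00681144e-01,
         7.70279883e-02],
       [ 9.99999671e-01,  3.13793688e-05,  8.10470115e-04,
         2.51388146e-04],
       [-7.63530171e-04, -3.00681267e-01,  9.53724380e-01,
        -1.42611671e-01],
       [ 0.00000000e+00,  0.00000000e+00,  0.00000000e+00,
         1.00000000e+00]])}
```

```bash
python3 - <<'E'
import cv2,numpy as np
t=np.load("top0.npz")["im"][130:355,150:500,::-1]; s=np.load("scene0.npz")["im"][130:450,180:500,::-1]
a=cv2.resize(t,None,fx=2.28,fy=2.28,interpolation=cv2.INTER_CUBIC); cv2.imwrite("pics/a.png",a)
cv2.imwrite("pics/b.png",cv2.resize(s,(600,600),interpolation=cv2.INTER_CUBIC))
E
```

```text
(no output)
```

View pics/a.png

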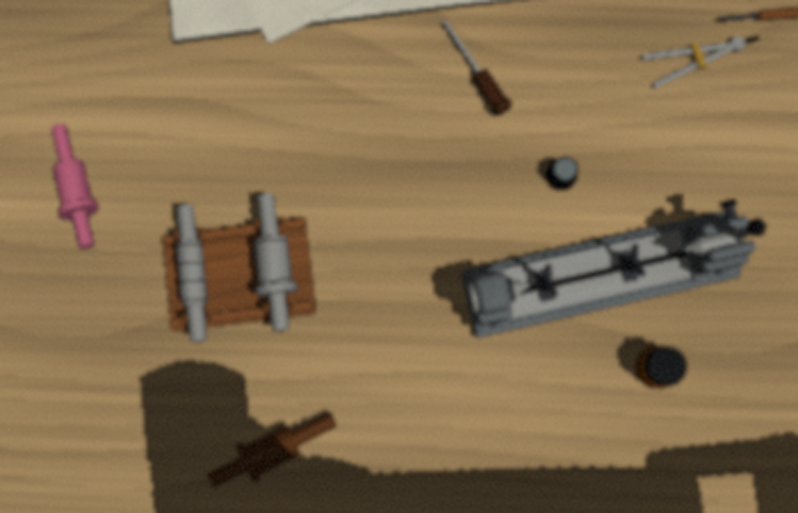

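View pics/b.png

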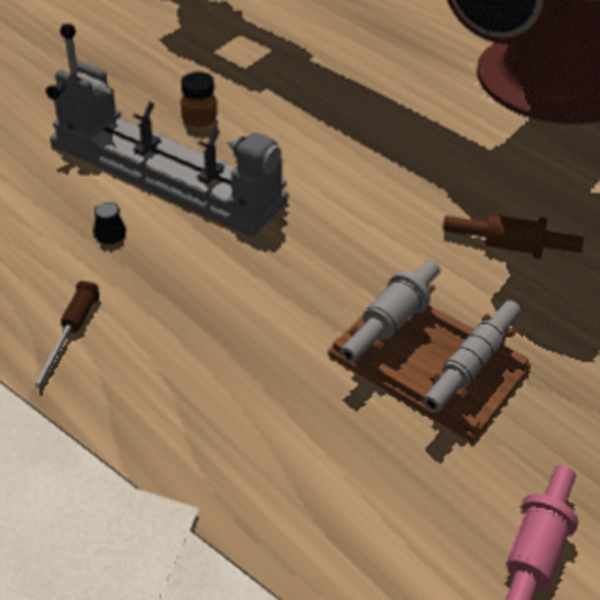

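Candidates for the flanged roll in top-crop a.png:
- Grey flanged roll in the cradle at (272,262), flange at the lower end (world −x).
- Grey plain roll at (190,270), the bystander.
- Pink roll at (72,185), a look-alike.
- Brown roll at (270,450), a look-alike.

I choose the grey flanged one. The bench's headstock is at (490,292), and its ball pin is at (757,227). I'll check the choice close up with the wrist camera.

```bash
cat > h.py <<'E'
import numpy as np, cv2
from scipy.spatial.transform import Rotation as R
from plant import *
def pose():
    s=state(); q=s["tool_rot"]; T=np.eye(4); T[:3,:3]=R.from_quat([q[1],q[2],q[3],q[0]]).as_matrix(); T[:3,3]=s["tool_pos"]; return T
def cloud(c,d,T=None):
    p=camera_params(c); E=p["extrinsics"] if T is None else T@p["T_tool_cam"]
    v,u=np.mgrid[0:480,0:640].astype(np.float32)
    r=cv2.undistortPoints(np.stack([u.ravel(),v.ravel()],1)[:,None],p["mtx"],np.array([p["k1"],0,0,0.]))[:,0]
    P=np.c_[r,np.ones(len(r))]*d.ravel()[:,None]
    return (P@E[:3,:3].T+E[:3,3]).reshape(480,640,3)
def proj(c,P,T=None):
    p=camera_params(c); E=p["extrinsics"] if T is None else T@p["T_tool_cam"]; M=np.linalg.inv(E)
    return cv2.projectPoints(np.atleast_2d(np.float64(P)),cv2.Rodrigues(M[:3,:3])[0],M[:3,3],p["mtx"],np.array([p["k1"],0,0,0.]))[0][:,0]
def shot(n):
    T=pose(); im,d=grab_frame("wrist"); cv2.imwrite(f"pics/{n}.png",im[:,:,::-1]); np.savez(n+".npz",im=im,d=d,T=T); return im,d,T
def yawof(T): return np.degrees(np.arctan2(T[1,0],T[0,0]))  # world direction of tool x
def to_tool(T,dw): return T[:3,:3].T@np.array(dw)*1000
E
python3 - <<'E'
from h import *
z=np.load("top0.npz"); P=cloud("top",z["d"])
def seg(u0,v0,u1,v1,lo,hi):
    Q=P[v0:v1,u0:u1].reshape(-1,3); Q=Q[(Q[:,2]>lo)&(Q[:,2]<hi)]
    c,_,a=cv2.minAreaRect(np.float32(Q[:,:2]*1000))
    (w,h)=_; m=Q.mean(0); ev,V=np.linalg.eigh(np.cov(Q[:,:2].T)); print(len(Q),"rect",np.round([*c,w,h,a],1),"mean",m.round(4),"axis",V[:,1].round(3)); return Q
print("desk",np.median(P[300:340,300:340,2]))
seg(255,210,285,280,.045,.09)   # roll
seg(222,215,243,285,.045,.09)
seg(340,205,495,285,.018,.036)  # bed top
seg(340,205,495,285,.06,.11)
Q=P[215:245,450:495].reshape(-1,3); Q=Q[Q[:,2]>.12]; print("pin",Q.round(3))
s=np.load("scene0.npz"); P=cloud("scene",s["d"])
Q=P[135:190,200:250].reshape(-1,3); Q=Q[(Q[:,2]>.115)&(Q[:,2]<.2)]; print("pin sc",len(Q),Q.mean(0),Q.max(0))
E
```

```text
desk -0.00036524131144399785
659 rect [521.8 164.6 149.9  44.7   4.7] mean [0.5187 0.1658 0.058 ] axis [-0.988 -0.152]
577 rect [507.2 257.1 150.   34.    8.6] mean [0.5063 0.2551 0.0557] axis [-0.988 -0.157]
1924 rect [ 534.7 -196.5  305.2  189.5   84.7] mean [ 0.5216 -0.1929  0.0286] axis [-0.233  0.973]
1121 rect [ 486.3 -202.2  140.9  301.2   16.9] mean [ 0.5229 -0.2033  0.0908] axis [-0.255  0.967]
pin [[ 0.381  0.029  1.162]
 [ 0.562 -0.319  0.157]
 [ 0.561 -0.319  0.161]
 [ 0.561 -0.322  0.161]
 [ 0.562 -0.324  0.16 ]
 [ 0.562 -0.326  0.161]
 [ 0.562 -0.33   0.158]
 [ 0.56  -0.317  0.154]
 [ 0.559 -0.318  0.159]
 [ 0.558 -0.318  0.164]
 [ 0.559 -0.322  0.159]
 [ 0.559 -0.324  0.162]
 [ 0.559 -0.327  0.16 ]
 [ 0.559 -0.328  0.163]
 [ 0.56  -0.332  0.157]
 [ 0.557 -0.315  0.159]
 [ 0.557 -0.318  0.16 ]
 [ 0.556 -0.319  0.163]
 [ 0.556 -0.321  0.163]
 [ 0.557 -0.323  0.162]
 [ 0.557 -0.326  0.16 ]
 [ 0.557 -0.329  0.161]
 [ 0.557 -0.331  0.16 ]
 [ 0.555 -0.317  0.155]
 [ 0.555 -0.318  0.157]
 [ 0.554 -0.319  0.162]
 [ 0.554 -0.32   0.165]
 [ 0.554 -0.323  0.162]
 [ 0.554 -0.325  
[... 522 characters left out ...]
.325  0.163]
 [ 0.55  -0.327  0.164]
 [ 0.55  -0.331  0.161]
 [ 0.381  0.029  1.162]
 [ 0.381  0.029  1.162]
 [ 0.553 -0.319  0.126]
 [ 0.553 -0.321  0.129]
 [ 0.551 -0.32   0.138]
 [ 0.551 -0.321  0.142]
 [ 0.549 -0.319  0.154]
 [ 0.548 -0.32   0.158]
 [ 0.548 -0.322  0.16 ]
 [ 0.548 -0.324  0.159]
 [ 0.548 -0.326  0.16 ]
 [ 0.547 -0.327  0.164]
 [ 0.551 -0.32   0.123]
 [ 0.551 -0.322  0.126]
 [ 0.55  -0.322  0.131]
 [ 0.55  -0.323  0.135]
 [ 0.546 -0.321  0.156]
 [ 0.547 -0.324  0.154]
 [ 0.547 -0.326  0.153]
 [ 0.546 -0.328  0.156]
 [ 0.381  0.029  1.162]
 [ 0.381  0.029  1.162]
 [ 0.381  0.029  1.162]]
pin sc 115 [ 0.56025337 -0.32030683  0.14400134] [ 0.56765913 -0.31076509  0.16527895]
```

Request:
step_arm(
  steps=[
    [40,-25,-10,0],
    [40,-25,-10,0],
    [40,-25,-10,0],
    [40,-25,-10,0],
    [40,-25,-10,0],
    [40,-25,-10,0],
    [40,-25,-10,0],
    [40,-25,-10,0],
  ],
)

```text
time: 1.7
tool_pos: [0.4231, -0.3234, 0.3123]
tool_rot: [-0.001, 0.992, 0.123, 0.0]
contact_force: [0.7, -0.8, 0.0]
gripper_width: 1.002
```

Request:
step_arm(
  steps=[
    [40,-25,-5,0],
    [40,-25,-5,0],
    [40,-25,0,0],
    [40,-25,0,0],
    [0,0,0,0],
  ],
)

```text
time: 2.2
tool_pos: [0.5617, -0.1768, 0.327]
tool_rot: [0.001, 0.992, 0.126, 0.004]
contact_force: [-0.3, -0.1, 0.0]
gripper_width: 1.0
```

```bash
python3 - <<'E'
from h import *
im,d,T=shot("w1"); print(T.round(3),yawof(T),state()["time"])
P=cloud("wrist",d,T)
print(np.median(P[::20,::20,2]))
for l in ["roll_mid","bench","quill_tip","pin_grip"]: print(l,[(np.round(b["box"]).astype(int).tolist(),round(b["p"],2)) for b in boxes_of("wrist",l)][:3])
E
```

```text
[[ 0.968  0.25   0.008  0.562]
 [ 0.251 -0.968 -0.002 -0.177]
 [ 0.007  0.004 -1.     0.327]
 [ 0.     0.     0.     1.   ]] 14.507997523363533 2.25
0.0004181706072553526
roll_mid [([2, 134, 40, 59], 0.73), ([0, 290, 56, 41], 0.72)]
bench [([179, 197, 316, 80], 0.69)]
quill_tip [([403, 237, 87, 45], 0.6)]
pin_grip [([403, 240, 88, 40], 0.71)]
```

View pics/w1.png

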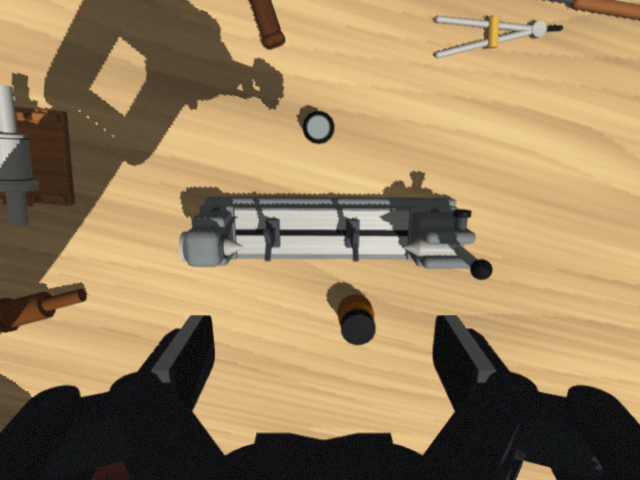

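w1 shows:
- the headstock point near (240,247) and the sliding point near (407,247)
- the rests at (272,235) and (352,235), and the ball at (481,269)
- the jar at (357,320) and the loupe at (318,127)
- the grey flanged roll at the left edge

Next I'll measure the bench geometry from the depth.

```bash
python3 - <<'E'
from h import *
z=np.load("w1.npz"); d=z["d"];T=z["T"]; P=cloud("wrist",d,T)
M=np.zeros((480,640),bool); M[185:285,170:500]=1
B=P[M]; 
bed=B[(B[:,2]>.022)&(B[:,2]<.034)]
c,s,a=cv2.minAreaRect(np.float32(bed[:,:2]*1000)); print("bed",np.round(c,1),np.round(s,1),a,len(bed),bed[:,2].mean())
allb=B[(B[:,2]>.012)]
c,s,a=cv2.minAreaRect(np.float32(allb[:,:2]*1000)); print("all",np.round(c,1),np.round(s,1),a)
for th in [12,13,14,14.5,15,16]:
    t=np.radians(th); y=np.array([-np.sin(t),np.cos(t)]);x=np.array([y[1],-y[0]])
    q=bed[:,:2]@x; print(th,np.percentile(q,[.5,2,5,95,98,99.5]).round(4))
# cone head / quill: rows along, depth profile
t=np.radians(14.5)
y=np.array([-np.sin(t),np.cos(t)]);x=np.array([y[1],-y[0]])
for u in range(222,252,3):
    col=P[225:270,u]; m=(col[:,2]>.075)&(col[:,2]<.1); 
    if m.any(): print("h",u,m.sum(),"y",(col[m,:2]@y).mean().round(4),"x",(col[m,:2]@x).mean().round(4),"z",col[m,2].max().round(4))
for u in range(395,425,3):
    col=P[225:270,u]; m=(col[:,2]>.075)&(col[:,2]<.1); 
    if m.any(): print("q",u,m.sum(),"y",(col[m,:2]@y).mean().round(4),"x",(col[m,:2]@x).mean().round(4),"z",col[m,2].max().round(4))
Q=B[B[:,2]>.15]; print("ball",Q.mean(0),Q[:,:2].min(0),Q[:,:2].max(0),Q[:,2].max(),"bench xy",Q[:,:2].mean(0)@x,Q[:,:2].mean(0)@y)
E
```

```text
bed [ 524.2 -190.4] [ 64.2 294.8] 14.227560997009277 7563 0.02865206439821729
all [ 562.2 -185.1] [154.9 309. ] 13.91547679901123
12 [0.4405 0.4429 0.4459 0.5009 0.5031 0.5054]
13 [0.4366 0.4386 0.4408 0.4957 0.4972 0.4987]
14 [0.4324 0.4335 0.4356 0.4906 0.4915 0.4938]
14.5 [0.4299 0.4305 0.433  0.4877 0.4889 0.491 ]
15 [0.4269 0.4282 0.4301 0.485  0.4865 0.4875]
16 [0.4202 0.4223 0.4244 0.4795 0.4815 0.4835]
h 222 22 y -0.2083 x 0.4625 z 0.0999
h 225 24 y -0.2109 x 0.461 z 0.0976
h 228 17 y -0.2143 x 0.4608 z 0.0972
h 231 14 y -0.2172 x 0.461 z 0.095
h 234 11 y -0.2199 x 0.46 z 0.0929
h 237 8 y -0.2227 x 0.46 z 0.0924
h 240 4 y -0.2257 x 0.4598 z 0.09
q 404 2 y -0.3985 x 0.4584 z 0.0887
q 407 5 y -0.4013 x 0.4595 z 0.0916
q 410 8 y -0.4042 x 0.4593 z 0.0933
q 413 12 y -0.4072 x 0.4595 z 0.0941
q 416 16 y -0.41 x 0.4598 z 0.0959
q 419 22 y -0.4138 x 0.457 z 0.0976
q 422 37 y -0.4167 x 0.4609 z 0.098
ball [ 0.57729635 -0.28102702  0.23596524] [ 0.54824181 -0.33168984] [ 0.63519101 -0.15749082] 0.47017940213535175 bench xy 0.48854454809548054 -0.4166191116812324
```

Request:
step_arm(
  steps=[
    [10,-48,3,3],
    [10,-48,3,3],
    [10,-48,3,0],
    [10,-48,3,0],
    [10,-48,3,0],
    [0,-48,0,0],
    [-5,-40,0,0],
    [0,0,0,0],
  ],
)

```text
time: 3.25
tool_pos: [0.5513, 0.1466, 0.3099]
tool_rot: [0.003, 0.999, 0.054, 0.004]
contact_force: [-0.7, -1.1, -0.2]
gripper_width: 1.003
```

```bash
python3 - <<'E'
from h import *
im,d,T=shot("w2"); print(T.round(3),yawof(T),state()["time"])
P=cloud("wrist",d,T)
bx=boxes_of("wrist","roll_mid"); print([(np.round(b["box"]).astype(int).tolist(),round(b["p"],2)) for b in bx][:4])
u,v=proj("wrist",[.5205,.166,.048],T)[0]; print(u,v)
E
```

```text
[[ 0.994  0.109  0.009  0.551]
 [ 0.109 -0.994 -0.005  0.147]
 [ 0.008  0.006 -1.     0.31 ]
 [ 0.     0.     0.     1.   ]] 6.2380647533341556 3.3
[([260, 348, 54, 47], 0.77), ([282, 200, 43, 63], 0.66), ([69, 95, 53, 64], 0.64), ([568, 135, 49, 32], 0.55)]
300.71582331898605 229.8485271468833
```

View pics/w2.png

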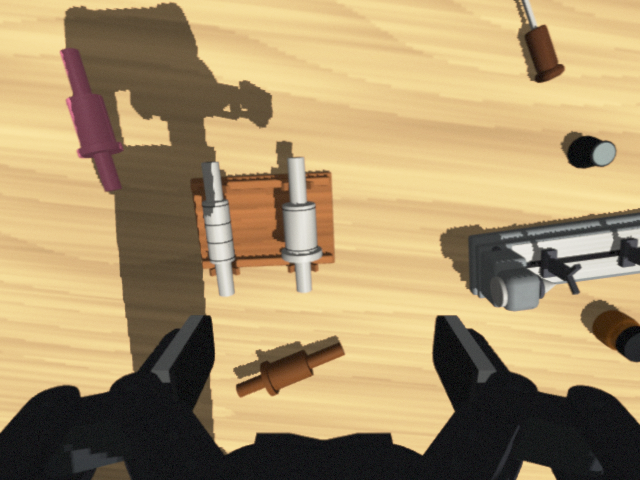

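The chosen roll is grey, with its barrel at (300,228) and its flange at the lower end (301,253). The plain roll is at (219,230), the pink one at (90,120) and the brown one at (290,370). Next I'll fit the roll's axis.

```bash
python3 - <<'E'
from h import *
z=np.load("w2.npz"); d=z["d"];T=z["T"]; P=cloud("wrist",d,T)
M=np.zeros((480,640),bool); M[150:300,275:328]=1
Q=P[M]; Q=Q[(Q[:,2]>.049)&(Q[:,2]<.08)]
c,s,a=cv2.minAreaRect(np.float32(Q[:,:2]*1000)); print(np.round([*c,*s,a],1),len(Q))
best=None
for th in np.arange(0,16,.5):
    t=np.radians(th); y=-np.array([np.cos(t),np.sin(t)]); x=np.array([y[1],-y[0]])
    q=Q[:,:2]@x; l=Q[:,:2]@y
    # centreline straightness: mid of extents per bin
    b=np.arange(l.min()+.004,l.max()-.004,.004); mid=[(q[(l>=k)&(l<k+.004)].min()+q[(l>=k)&(l<k+.004)].max())/2 for k in b]
    s=np.polyfit(b,mid,1); 
    if best is None or abs(s[0])<best[0]: best=(abs(s[0]),th,np.median(mid),l,q,x,y,b)
_,th,xm,l,q,x,y,b=best
print("axis th",th,"l",l.min(),l.max(), "mid",xm*x+(l.min()+l.max())/2*y)
for k in b: m=(l>=k)&(l<k+.004); print(round((k-(l.min()+l.max())/2)*1000+2),"w",round(np.ptp(q[m])*1000,1),"z",round(Q[m,2].max()*1000,1),end=" | ")
j=M
E
```

```text
[524.3 167.  150.   44.5   7.8] 3200
axis th 9.0 l -0.6190096285897193 -0.46889699720654665 mid [0.5241897  0.16759258]
-69 w 16.9 z 58.2 | -65 w 17.7 z 58.1 | -61 w 16.8 z 57.8 | -57 w 17.1 z 58.4 | -53 w 17.2 z 58.1 | -49 w 27.6 z 57.5 | -45 w 30.8 z 58.1 | -41 w 24.6 z 58.0 | -37 w 17.3 z 58.0 | -33 w 16.1 z 57.5 | -29 w 17.2 z 58.4 | -25 w 34.3 z 66.7 | -21 w 34.6 z 67.4 | -17 w 33.4 z 66.7 | -13 w 34.5 z 66.5 | -9 w 34.9 z 66.8 | -5 w 34.9 z 66.9 | -1 w 33.7 z 67.1 | 3 w 34.0 z 67.6 | 7 w 34.2 z 66.7 | 11 w 32.9 z 67.5 | 15 w 34.2 z 66.7 | 19 w 34.4 z 66.7 | 23 w 34.5 z 66.8 | 27 w 44.5 z 72.0 | 31 w 43.2 z 71.7 | 35 w 37.5 z 71.0 | 39 w 14.6 z 58.1 | 43 w 16.9 z 57.5 | 47 w 28.3 z 57.9 | 51 w 28.7 z 57.9 | 55 w 17.3 z 57.9 | 59 w 16.1 z 58.4 | 63 w 16.2 z 59.2 | 67 w 16.2 z 57.4 | 71 w 17.4 z 57.7 |
```

Request:
step_arm(
  steps=[
    [-12,-12,30,-2.3],
    [-9,-9,40,0],
    [-3,-3,40,0],
    [0,0,40,0],
    [0,0,30,0],
    [0,0,0,0],
    [0,0,0,0],
  ],
)

```text
time: 4.05
tool_pos: [0.5326, 0.1481, 0.1284]
tool_rot: [0.005, 0.998, 0.062, 0.009]
contact_force: [1.5, 0.8, 0.4]
gripper_width: 1.001
```

```bash
python3 - <<'E'
from h import *
T=pose(); print(T.round(4),yawof(T),state()["time"]); print(to_tool(T,np.array([.5242,.1673,.024])-T[:3,3]))
E
```

```text
[[ 0.992   0.1245  0.0187  0.5326]
 [ 0.1247 -0.9921 -0.0098  0.1481]
 [ 0.0173  0.0121 -0.9998  0.1284]
 [ 0.      0.      0.      1.    ]] 7.163064008743245 4.05
[ -7.71943711 -21.3113485  104.05316759]
```

Request:
step_arm(
  steps=[
    [-3,-10,10,-1.3],
    [-3,-10,20,0],
    [-2,-3,20,0],
    [0,0,0,0],
    [0,0,0,0],
  ],
)

```text
time: 4.55
tool_pos: [0.5294, 0.1702, 0.0865]
tool_rot: [0.005, 0.997, 0.074, 0.018]
contact_force: [0.1, -0.5, 0.7]
gripper_width: 1.002
```

```bash
cat > tt.py <<'E'
from h import *
import sys
a=list(map(float,sys.argv[1:])); T=pose(); s=state()
print("pos",T[:3,3].round(4),"yaw",round(yawof(T),2),"toolz",T[:3,2].round(4),"t",s["time"],"F",s["contact_force"].round(1),"w",round(s["gripper_width"],3))
if len(a)>2: print("tool delta mm",to_tool(T,np.array(a[:3])-T[:3,3]).round(1), "turn",round(yawof(T)-a[3],2) if len(a)>3 else "")
E
python3 tt.py .5242 .1673 .024 8.5
```

```text
pos [0.5294 0.1702 0.0865] yaw 8.46 toolz [ 0.0357 -0.0065 -0.9993] t 4.55 F [ 0.1 -0.5  0.7] w 1.002
tool delta mm [-7.7  1.4 62.3] turn -0.04
```

Request:
step_arm(
  steps=[
    [0,0,0,0],
    [0,0,0,0],
    [0,0,0,0],
  ],
)

```text
time: 4.85
tool_pos: [0.5322, 0.1707, 0.091]
tool_rot: [0.004, 0.997, 0.074, 0.021]
contact_force: [0.3, 0.8, -0.4]
gripper_width: 1.001
```

```bash
python3 tt.py .5242 .1673 .024 8.5
```

```text
pos [0.5322 0.1707 0.091 ] yaw 8.48 toolz [ 0.0426 -0.0052 -0.9991] t 4.85 F [ 0.3  0.8 -0.4] w 1.001
tool delta mm [-11.2   1.4  66.7] turn -0.02
```

```bash
python3 -c "
from plant import *
s=state();print(s['joint_pos'].round(4),s['joint_vel'].round(4),s['joint_efforts'].round(2))"
```

```text
[ 1.8380e-01  4.0000e-04  1.9113e+00 -1.3900e-02  1.1890e+00  1.6117e+00] [ 0.0003 -0.0089 -0.0129  0.0007  0.0015 -0.0021] [  0.04 -33.7  -33.71  -0.04  -0.13   0.  ]
```

Request:
step_arm(
  steps=[
    [0,0,0,0],
    [0,0,0,0],
  ],
)

```text
time: 5.05
tool_pos: [0.533, 0.1707, 0.0923]
tool_rot: [0.004, 0.997, 0.074, 0.022]
contact_force: [1.1, 0.3, 0.5]
gripper_width: 1.003
```

```bash
python3 -c "
from plant import *
s=state();print(s['joint_pos'].round(4),s['joint_vel'].round(4),s['joint_efforts'].round(2))
grab_frame('top');grab_frame('top');
s=state();print(s['joint_pos'].round(4),s['joint_vel'].round(4),s['joint_efforts'].round(2),s['tool_pos'])"
```

```text
[ 1.8350e-01 -6.0000e-04  1.9101e+00 -1.3900e-02  1.1892e+00  1.6116e+00] [-0.001  -0.0048 -0.0044  0.0013  0.0013  0.0001] [ 1.000e-02 -3.382e+01 -3.386e+01 -4.000e-02 -1.400e-01  0.000e+00]
[ 1.8350e-01 -5.0000e-04  1.9103e+00 -1.3900e-02  1.1892e+00  1.6116e+00] [ 0.0012  0.0042  0.0039  0.0024 -0.0005 -0.001 ] [ -0.   -33.83 -33.83  -0.04  -0.13  -0.  ] [0.53289115 0.17067864 0.09210696]
```

Request:
step_arm(
  steps=[
    [-3,0.5,15,0],
    [-3,0.5,15,0],
    [-3,0.5,15,0],
    [-3,0.5,15,0],
    [-1,0,5,0],
  ],
)

```text
time: 5.65
tool_pos: [0.5206, 0.1657, 0.0196]
tool_rot: [0.004, 0.997, 0.074, 0.02]
contact_force: [-0.2, -0.1, 0.5]
gripper_width: 1.0
```

```bash
python3 tt.py .5252 .1673 .024 8.5
```

```text
pos [0.5206 0.1657 0.0196] yaw 8.47 toolz [ 0.0412 -0.0055 -0.9991] t 5.65 F [-0.2 -0.1  0.5] w 1.0
tool delta mm [ 5.  -0.8 -4.2] turn -0.03
```

Request:
step_arm(
  steps=[
    [3,0,-1,0],
    [0,0,0,0],
    [0,0,0,0],
  ],
)

```text
time: 5.95
tool_pos: [0.522, 0.1658, 0.0184]
tool_rot: [0.004, 0.997, 0.074, 0.018]
contact_force: [0.1, -0.0, 0.4]
gripper_width: 0.999
```

```bash
python3 tt.py .5252 .1673 .024 8.5
```

```text
pos [0.522  0.1658 0.0184] yaw 8.46 toolz [ 0.0372 -0.0062 -0.9993] t 5.95 F [ 0.1 -0.   0.4] w 0.999
tool delta mm [ 3.5 -0.9 -5.5] turn -0.04
```

Request:
step_arm(
  steps=[
    [3.5,-1,-5.5,0],
    [0,0,0,0],
  ],
)

```text
time: 6.15
tool_pos: [0.5267, 0.1678, 0.0258]
tool_rot: [0.004, 0.997, 0.074, 0.02]
contact_force: [1.2, -0.0, 0.5]
gripper_width: 0.998
```

Request:
step_arm(
  claw=0,
  steps=[
    [0,0,0,0],
    [0,0,0,0],
    [0,0,0,0],
    [0,0,0,0],
    [0,0,0,0],
    [0,0,0,0],
  ],
)

```text
time: 6.75
tool_pos: [0.5279, 0.169, 0.028]
tool_rot: [0.003, 0.997, 0.074, 0.021]
contact_force: [-1.0, 0.3, 0.7]
gripper_width: 0.403
```

```bash
python3 tt.py .5252 .1673 .024 8.5; python3 -c "
from plant import *
print(state())"
```

```text
pos [0.5279 0.169  0.028 ] yaw 8.49 toolz [ 0.043  -0.0035 -0.9991] t 6.75 F [-1.   0.3  0.7] w 0.403
tool delta mm [-3.1  1.2  3.8] turn -0.01
{'time': 6.75, 'joint_pos': array([ 0.18121853,  0.07895078,  1.95058496, -0.01280012,  1.07043274,
        1.61003381]), 'joint_vel': array([ 0.00022047,  0.00029395,  0.00086272, -0.00153198, -0.00202412,
       -0.00192159]), 'joint_efforts': array([-3.31638437e-01, -3.45416200e+01, -3.10496235e+01, -1.46463602e-01,
       -1.03821047e-01,  2.75312009e-02]), 'tool_pos': array([0.52792553, 0.16897515, 0.02795134]), 'tool_rot': array([0.00335443, 0.99703534, 0.07385951, 0.02130848]), 'contact_force': array([-0.95277899,  0.25752931,  0.68284694]), 'ft_torque': array([0.09845903, 0.01055645, 0.04132748]), 'gripper_width': 0.4025455007448281}
```

Request:
step_arm(
  steps=[
    [0,0,-15,0],
    [0,0,-25,0],
    [0,0,-30,0],
    [0,0,-30,0],
    [0,0,-30,0],
    [0,0,-20,0],
  ],
)

```text
time: 7.35
tool_pos: [0.5114, 0.1666, 0.1719]
tool_rot: [0.006, 0.997, 0.073, 0.007]
contact_force: [-0.1, 0.3, -6.4]
gripper_width: 0.403
```

Request:
step_arm(
  steps=[
    [-5,35,0,8.2],
    [0,35,0,8.2],
    [5,35,0,8.2],
    [10,34,0,8.2],
    [14,32,0,8.2],
    [19,30,0,8.2],
    [22,27,0,8.2],
    [26,23,0,8.2],
  ],
)

```text
time: 8.15
tool_pos: [0.4986, -0.12, 0.1746]
tool_rot: [0.002, 0.869, -0.495, 0.006]
contact_force: [0.3, 1.2, -5.6]
gripper_width: 0.402
```

```bash
python3 tt.py .5229 -.1862 .15 -75.7
```

```text
pos [ 0.4986 -0.12    0.1746] yaw -59.37 toolz [ 0.0084 -0.009  -0.9999] t 8.15 F [ 0.3  1.2 -5.6] w 0.402
tool delta mm [69.  12.9 25.4] turn 16.33
```

Request:
step_arm(
  steps=[
    [28,6,0,8],
    [26,1,0,7],
    [12,0,0,1.5],
    [0,0,0,0],
    [0,0,0,0],
    [0,0,0,0],
  ],
)

```text
time: 8.75
tool_pos: [0.5133, -0.1871, 0.1707]
tool_rot: [0.003, 0.784, -0.621, -0.0]
contact_force: [-0.2, 0.5, -5.6]
gripper_width: 0.407
```

```bash
python3 tt.py .5229 -.1862 .15 -75.7; python3 - <<'E'
from h import *
im,d,T=shot("w3"); im2,d2=grab_frame("scene"); np.savez("s3.npz",im=im2,d=d2)
a=cv2.resize(im2[110:270,180:380,::-1],(400,320),interpolation=cv2.INTER_CUBIC); b=im[100:420,120:520,::-1]
cv2.imwrite("pics/c3.png",np.hstack([a,b]))
E
```

```text
pos [ 0.5133 -0.1871  0.1707] yaw -76.83 toolz [-0.0042 -0.0047 -1.    ] t 8.75 F [-0.2  0.5 -5.6] w 0.407
tool delta mm [ 1.2 -9.7 20.6] turn -1.13
```

View pics/c3.png

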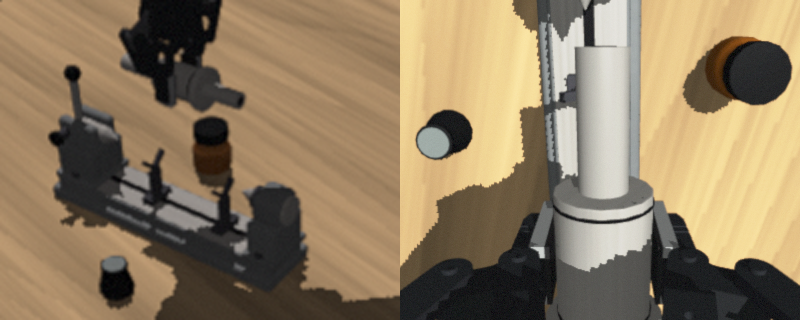

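The composite shows the roll in the gripper with its flange towards the headstock: the disc is at (205,90) in the left half. The plain journal runs up the wrist view, centred near column 603. Next I'll measure the held roll's axis.

```bash
cat > ax.py <<'E'
from h import *
from scipy.optimize import least_squares
def axis_fit(n,u0,v0,u1,v1,r,zlo,zhi,y0):
    z=np.load(n); T=z["T"]; P=cloud("wrist",z["d"],T)[v0:v1,u0:u1].reshape(-1,3); P=P[(P[:,2]>zlo)&(P[:,2]<zhi)]
    m=P.mean(0)
    def f(p):
        a=np.array([y0[0],y0[1],0])+np.array([p[0]*y0[1],-p[0]*y0[0],p[1]]); a/=np.linalg.norm(a)
        c=m+np.array([y0[1],-y0[0],0])*p[2]+np.array([0,0,p[3]])
        w=P-c; return np.linalg.norm(w-np.outer(w@a,a),axis=1)-r
    s=least_squares(f,[0,0,0,-r],loss="soft_l1",f_scale=.001); p=s.x
    a=np.array([y0[0],y0[1],0])+np.array([p[0]*y0[1],-p[0]*y0[0],p[1]]); a/=np.linalg.norm(a)
    c=m+np.array([y0[1],-y0[0],0])*p[2]+np.array([0,0,p[3]])
    return a,c,(P-c)@a,np.median(abs(s.fun)),len(P)
E
python3 - <<'E'
from ax import *
yb=np.array([-.247,.969])
# crop offset (120,100), shown crop is placed at x 400
a,c,l,e,n=axis_fit("w3.npz",290,150,360,270,.009,.12,.24,yb)
print(a.round(4),c.round(4),e,n,"ang",np.degrees(np.arctan2(a[1],a[0])),"l",l.min(),l.max())
end=c+a*l.min(); mid=end+.075*a; print("end",end.round(4),"mid",mid.round(4))
T=np.load("w3.npz")["T"]; print("mid in tool",(T[:3,:3].T@(mid-T[:3,3])).round(4))
E
```

```text
[-0.2323  0.9721  0.0335] [ 0.5256 -0.2381  0.1886] 0.00030052947256965605 6425 ang 103.44042752971093 l -0.018012641311919615 0.02177709870582265
end [ 0.5298 -0.2556  0.188 ] mid [ 0.5124 -0.1827  0.1905]
mid in tool [-0.0044 -0.     -0.0199]
```

Request:
step_arm(
  steps=[
    [1,-4,8,-0.9],
    [1,-4,12,0],
    [0,-2,15,0],
    [0,0,10,0],
    [0,0,0,0],
    [0,0,0,0],
  ],
)

```text
time: 9.45
tool_pos: [0.5235, -0.1841, 0.1199]
tool_rot: [0.003, 0.79, -0.613, -0.002]
contact_force: [0.5, 1.0, -5.8]
gripper_width: 0.401
```

```bash
python3 tt.py .5233 -.1876 .066 -75.9
```

```text
pos [ 0.5235 -0.1841  0.1199] yaw -75.62 toolz [-0.0066 -0.0032 -1.    ] t 9.45 F [ 0.5  1.  -5.8] w 0.401
tool delta mm [ 3.3  0.7 53.9] turn 0.28
```

Request:
step_arm(
  steps=[
    [1.5,0.3,12,0.3],
    [1.5,0.3,12,0],
    [0.5,0,8,0],
    [0,0,0,0],
    [0,0,0,0],
  ],
)

```text
time: 9.95
tool_pos: [0.5237, -0.1886, 0.0854]
tool_rot: [0.003, 0.788, -0.616, -0.001]
contact_force: [-0.4, -0.1, -5.8]
gripper_width: 0.405
```

```bash
python3 tt.py .5233 -.1876 .066 -75.9;  python3 - <<'E'
from ax import *
shot("w4"); yb=np.array([-.247,.969])
a,c,l,e,n=axis_fit("w4.npz",290,150,360,270,.009,.07,.15,yb)
print(a.round(4),e,n,"ang",np.degrees(np.arctan2(a[1],a[0])),l.min(),l.max())
end=c+a*l.min(); mid=end+.075*a; print("end",end.round(4),"mid",mid.round(4))
E
```

```text
pos [ 0.5237 -0.1886  0.0854] yaw -75.98 toolz [-0.0061 -0.0036 -1.    ] t 9.95 F [-0.4 -0.1 -5.8] w 0.405
tool delta mm [-1.1  0.  19.4] turn -0.08
[-0.249   0.9682  0.025 ] 0.00033341231310901956 6747 ang 104.42574842316692 -0.018949271722051075 0.020863628859804837
end [ 0.5413 -0.2569  0.1028] mid [ 0.5226 -0.1843  0.1046]
```

View pics/w4.png

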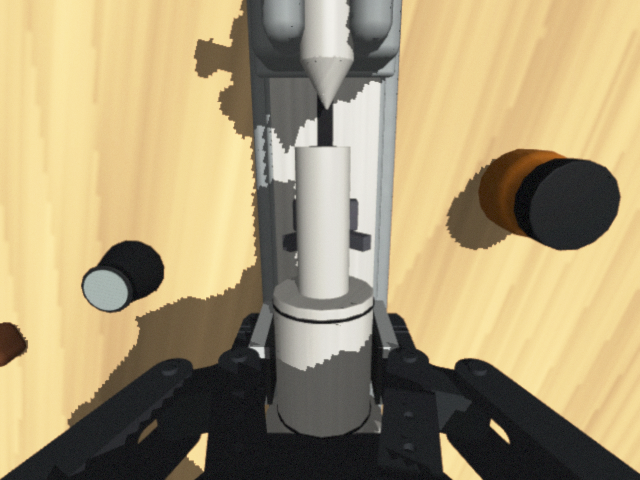

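The view shows the quill tip at (326,108) in line with the journal at (323,150), and the rest behind it at (328,240). So the roll is aligned, and I'll lower it.

Request:
step_arm(
  steps=[
    [-1,0,7,0],
    [0,0,6,0],
    [0,0,4,0],
    [0,0,1,0],
    [0,0,0,0],
  ],
)

```text
time: 10.5
tool_pos: [0.5242, -0.1882, 0.0684]
tool_rot: [0.003, 0.788, -0.615, -0.0]
contact_force: [-1.9, 1.0, -2.6]
gripper_width: 0.4
```

```bash
python3 tt.py .5233 -.1876 .066 -75.9
```

```text
pos [ 0.5242 -0.1882  0.0684] yaw -75.97 toolz [-0.0044 -0.0053 -1.    ] t 10.5 F [-1.9  1.  -2.6] w 0.4
tool delta mm [-0.8  0.8  2.4] turn -0.07
```

Request:
step_arm(
  steps=[
    [0,0,1.5,0],
    [0,0,0.5,0],
  ],
)

```text
time: 10.7
tool_pos: [0.5244, -0.1882, 0.068]
tool_rot: [0.004, 0.788, -0.616, -0.0]
contact_force: [-4.2, 1.0, 0.9]
gripper_width: 0.404
```

Request:
step_arm(
  claw=80,
  steps=[
    [0,0,0,0],
    [0,0,0,0],
    [0,0,0,0],
    [0,0,0,0],
  ],
)

```text
time: 11.1
tool_pos: [0.5284, -0.1899, 0.0721]
tool_rot: [0.002, 0.788, -0.616, 0.005]
contact_force: [0.2, -0.6, 0.0]
gripper_width: 0.801
```

```bash
python3 tt.py;  python3 - <<'E'
from ax import *
shot("w5"); yb=np.array([-.247,.969])
a,c,l,e,n=axis_fit("w5.npz",290,150,360,270,.009,.07,.15,yb)
print(a.round(4),e,n,"ang",np.degrees(np.arctan2(a[1],a[0])),l.min(),l.max())
end=c+a*l.min(); mid=end+.075*a; print("end",end.round(4),"mid",mid.round(4))
E
```

```text
pos [ 0.5284 -0.1899  0.0721] yaw -75.98 toolz [ 0.0049 -0.0092 -0.9999] t 11.1 F [ 0.2 -0.6  0. ] w 0.801
[-0.1958  0.9806 -0.0054] 0.0004662192527815027 5899 ang 101.29428649785474 -0.020120370996464104 0.021722093136068942
end [ 0.5394 -0.2586  0.0852] mid [ 0.5247 -0.1851  0.0848]
```

Request:
step_arm(
  steps=[
    [0,0,-12,0],
    [0,0,-20,0],
    [0,0,-30,0],
    [0,0,-35,0],
    [0,0,-35,0],
    [0,0,-20,0],
  ],
)

```text
time: 11.75
tool_pos: [0.5258, -0.1875, 0.2292]
tool_rot: [0.003, 0.788, -0.616, 0.002]
contact_force: [0.3, -0.5, 0.1]
gripper_width: 0.8
```

```bash
python3 tt.py;  python3 - <<'E'
from ax import *
im,d,T=shot("w6"); yb=np.array([-.247,.969]); print(proj("wrist",[[.5222,-.1833,.0855],[.5407,-.256,.09],[.5022,-.1046,.088],[.5441,-.2694,.088],[.555,-.324,.154]],T).round())
P=cloud("wrist",d,T); B=P[(P[...,2]>.145)&(P[...,2]<.175)]; B=B[(abs(B[:,0]-.555)<.03)&(abs(B[:,1]+.324)<.03)]; print("ball",len(B),B.mean(0),B.min(0),B.max(0))
E
```

```text
pos [ 0.5258 -0.1875  0.2292] yaw -75.98 toolz [-2.0e-04 -6.2e-03 -1.0e+00] t 11.75 F [ 0.3 -0.5  0.1] w 0.8
[[326. 238.]
 [326. 140.]
 [326. 332.]
 [326. 119.]
 [333.   1.]]
ball 607 [ 0.5554362  -0.31881477  0.15906286] [ 0.54744217 -0.3250407   0.1509086 ] [ 0.56550123 -0.3146038   0.16395398]
```

View pics/w6.png

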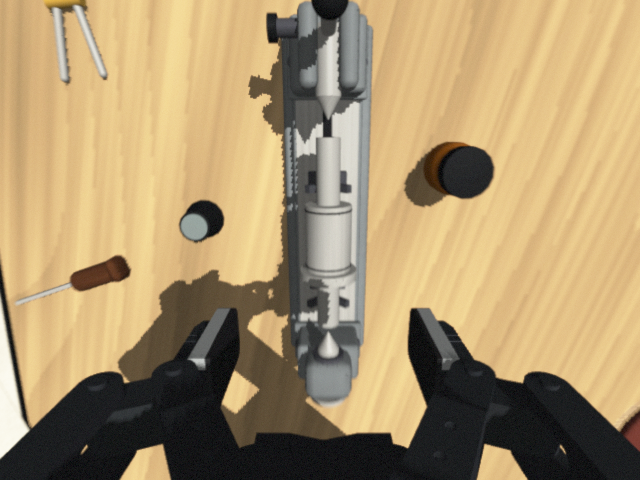

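The view shows the roll lying on both rests with its flange (328,270) towards the headstock tip (329,335). The quill tip is at (328,112) and the ball at (330,5). Now to the pin.

Request:
step_arm(
  claw=60,
  steps=[
    [30,-3,-5,0],
    [35,-3,-5,0],
    [30,-3,-5,0],
    [0,0,0,0],
    [0,0,0,0],
  ],
)

```text
time: 12.3
tool_pos: [0.561, -0.2806, 0.255]
tool_rot: [0.001, 0.789, -0.615, 0.008]
contact_force: [0.2, 0.7, -0.5]
gripper_width: 0.598
```

```bash
python3 tt.py;  python3 - <<'E'
from ax import *
im,d,T=shot("w7")
P=cloud("wrist",d,T); B=P[(P[...,2]>.152)&(P[...,2]<.175)]; B=B[(abs(B[:,0]-.555)<.03)&(abs(B[:,1]+.324)<.03)]; print("ball",len(B),B.mean(0),B.min(0),B.max(0))
s=least_squares(lambda p:np.linalg.norm(B-p,axis=1)-.0095,[.556,-.322,.154],loss="soft_l1",f_scale=.001); print(s.x)
a,c,l,e,n=axis_fit("w6.npz",300,140,350,172,.009,.07,.1,np.array([-.247,.969])); print(a,c,e,n,np.degrees(np.arctan2(a[1],a[0])))
E
```

```text
pos [ 0.561  -0.2806  0.255 ] yaw -75.87 toolz [ 0.0119 -0.0122 -0.9999] t 12.3 F [ 0.2  0.7 -0.5] w 0.598
ball 677 [ 0.55720881 -0.32531595  0.16030873] [ 0.54771308 -0.33404485  0.15308007] [ 0.56602309 -0.31548075  0.16545266]
[ 0.5566628  -0.32443414  0.15386367]
[-0.24275663  0.97002236 -0.01121771] [ 0.53665492 -0.24563411  0.08512143] 0.00032514315821524815 789 104.05019868283475
```

Request:
step_arm(
  steps=[
    [14,5,10,0],
    [14,5,15,0],
    [13,5,15,0],
    [0,0,10,0],
    [0,0,0,0],
    [0,0,0,0],
  ],
)

```text
time: 12.95
tool_pos: [0.5543, -0.3254, 0.1972]
tool_rot: [0.001, 0.789, -0.614, 0.005]
contact_force: [-0.1, 0.7, 0.8]
gripper_width: 0.6
```

```bash
python3 tt.py .5567 -.3244 .126 -75.7
```

```text
pos [ 0.5543 -0.3254  0.1972] yaw -75.77 toolz [ 0.007  -0.0085 -0.9999] t 12.95 F [-0.1  0.7  0.8] w 0.6
tool delta mm [-1.1 -2.2 71.2] turn -0.07
```

Request:
step_arm(
  steps=[
    [0,-1,15,0],
    [0,-1,20,0],
    [0,0,20,0],
    [0,0,10,0],
    [0,0,0,0],
    [0,0,0,0],
  ],
)

```text
time: 13.55
tool_pos: [0.5586, -0.3242, 0.13]
tool_rot: [0.001, 0.79, -0.613, 0.007]
contact_force: [0.5, 0.1, 1.1]
gripper_width: 0.602
```

```bash
python3 tt.py .5567 -.3244 .126 -75.7
```

```text
pos [ 0.5586 -0.3242  0.13  ] yaw -75.63 toolz [ 0.0103 -0.0102 -0.9999] t 13.55 F [0.5 0.1 1.1] w 0.602
tool delta mm [-0.3  1.9  4. ] turn 0.07
```

Request:
step_arm(
  claw=0,
  steps=[
    [0,2,3,0],
    [0,0,0,0],
    [0,0,0,0],
    [0,0,0,0],
    [0,0,0,0],
    [0,0,0,0],
    [0,0,0,0],
  ],
)

```text
time: 14.25
tool_pos: [0.5572, -0.3253, 0.1291]
tool_rot: [0.001, 0.79, -0.613, 0.009]
contact_force: [-0.6, 0.3, 0.1]
gripper_width: 0.183
```

Request:
step_arm(
  steps=[
    [-5,0,0,0],
    [-5,0,0,0],
    [-5,0,0,0],
  ],
)

```text
time: 14.55
tool_pos: [0.5551, -0.317, 0.1292]
tool_rot: [0.005, 0.789, -0.614, 0.016]
contact_force: [3.0, -7.6, -5.2]
gripper_width: 0.188
```

```bash
python3 tt.py .5478 -.2895 .126 -75.7
```

```text
pos [ 0.5551 -0.317   0.1292] yaw -75.72 toolz [ 0.0196 -0.0272 -0.9994] t 14.55 F [ 3.  -7.6 -5.2] w 0.188
tool delta mm [-28.5   0.4   2.4] turn -0.02
```

The fingers stopped at 15.6 mm, so they are on the ball, not the 10 mm pin. I'll regrip lower.

Request:
step_arm(
  claw=40,
  steps=[
    [0,0,0,0],
    [0,0,0,0],
    [0,0,5,0],
    [0,0,6,0],
    [0,0,2,0],
    [0,0,0,0],
  ],
)

```text
time: 15.15
tool_pos: [0.5564, -0.3172, 0.1167]
tool_rot: [0.004, 0.79, -0.613, 0.017]
contact_force: [0.4, -0.4, 0.6]
gripper_width: 0.402
```

```bash
python3 tt.py .5551 -.317 .115 -75.7
```

```text
pos [ 0.5564 -0.3172  0.1167] yaw -75.71 toolz [ 0.022  -0.0275 -0.9994] t 15.15 F [ 0.4 -0.4  0.6] w 0.402
tool delta mm [-0.6  1.3  1.6] turn -0.01
```

Request:
step_arm(
  claw=0,
  steps=[
    [0,1,0,0],
    [0,0,0,0],
    [0,0,0,0],
    [0,0,0,0],
    [0,0,0,0],
  ],
)

```text
time: 15.65
tool_pos: [0.5555, -0.3173, 0.1164]
tool_rot: [0.004, 0.79, -0.613, 0.017]
contact_force: [-0.1, 0.2, -1.2]
gripper_width: 0.173
```

Request:
step_arm(
  steps=[
    [-5,0,0,0],
    [-5,0,0,0],
    [-5,0,0,0],
    [-5,0,0,0],
  ],
)

```text
time: 16.05
tool_pos: [0.5531, -0.3073, 0.1165]
tool_rot: [0.01, 0.789, -0.614, 0.028]
contact_force: [5.3, -10.9, -6.4]
gripper_width: 0.178
```

```bash
python3 tt.py .5478 -.2895 .115 -75.7
```

```text
pos [ 0.5531 -0.3073  0.1165] yaw -75.81 toolz [ 0.0327 -0.0495 -0.9982] t 16.05 F [  5.3 -10.9  -6.4] w 0.178
tool delta mm [-18.6   0.8   0.5] turn -0.11
```

Request:
step_arm(
  steps=[
    [-9,0,0,0],
    [-9,0,0,0],
  ],
)

```text
time: 16.25
tool_pos: [0.5505, -0.2965, 0.1166]
tool_rot: [0.013, 0.788, -0.614, 0.036]
contact_force: [6.5, -15.7, -6.8]
gripper_width: 0.174
```

```bash
python3 tt.py .5478 -.2895 .115 -75.7
```

```text
pos [ 0.5505 -0.2965  0.1166] yaw -75.9 toolz [ 0.0399 -0.0648 -0.9971] t 16.25 F [  6.5 -15.7  -6.8] w 0.174
tool delta mm [-7.5  1.   1.1] turn -0.2
```

Request:
step_arm(
  steps=[
    [-9,0,0,0],
    [-7,0,0,0],
  ],
)

```text
time: 16.45
tool_pos: [0.5496, -0.2925, 0.117]
tool_rot: [0.02, 0.788, -0.614, 0.049]
contact_force: [13.4, -32.4, -18.2]
gripper_width: 0.172
```

```bash
python3 tt.py .5478 -.2895 .115 -75.7;  python3 - <<'E'
from ax import *
im,d,T=shot("w8")
i2,_=grab_frame("scene")
a=cv2.resize(i2[140:260,195:345,::-1],(600,480),interpolation=cv2.INTER_CUBIC); cv2.imwrite("pics/s8.png",a)
print(proj("wrist",[[.5022,-.1046,.088],[.5022+.247*.1344,-.1046-.969*.1344,.088]],T).round())
E
```

```text
pos [ 0.5496 -0.2925  0.117 ] yaw -75.96 toolz [ 0.0523 -0.0926 -0.9943] t 16.45 F [ 13.4 -32.4 -18.2] w 0.172
tool delta mm [-3.5  1.1  1.6] turn -0.26
[[324. 600.]
 [324. 404.]]
```

View pics/s8.png

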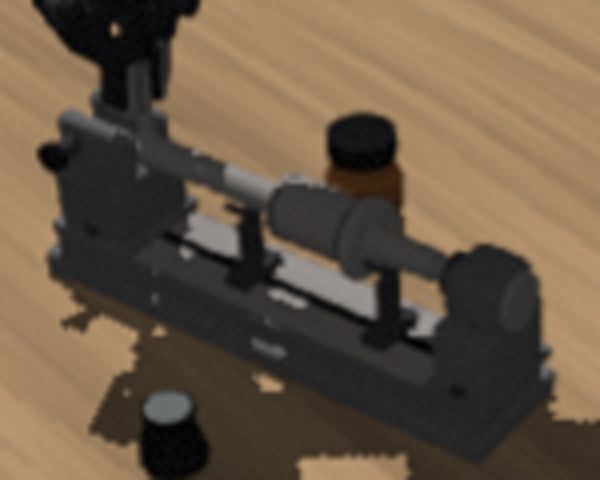

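The push force rose to about 37 N without movement, and s8 shows the roll hanging between the quill (250,190) and the head point (445,270). It looks seated. I'll release and look.

Request:
step_arm(
  claw=50,
  steps=[
    [0,0,0,0],
    [0,0,0,0],
    [0,0,0,0],
  ],
)

```text
time: 16.85
tool_pos: [0.5494, -0.2941, 0.1172]
tool_rot: [0.021, 0.787, -0.615, 0.049]
contact_force: [0.0, -0.4, 0.3]
gripper_width: 0.498
```

Request:
step_arm(
  steps=[
    [0,0,-15,0],
    [0,0,-25,0],
    [0,0,-35,0],
    [0,0,-35,0],
    [0,0,-35,0],
    [0,0,-30,0],
  ],
)

```text
time: 17.45
tool_pos: [0.5374, -0.2727, 0.2963]
tool_rot: [0.02, 0.788, -0.614, 0.044]
contact_force: [-0.2, -0.4, -0.4]
gripper_width: 0.501
```

```bash
python3 tt.py .5022 -.1046 .2;  python3 - <<'E'
from ax import *
im,d,T=shot("w9"); 
i2,d2=grab_frame("scene"); np.savez("s9.npz",im=i2,d=d2)
i3,d3=grab_frame("top"); np.savez("t9.npz",im=i3,d=d3)
print(proj("wrist",[[.5022,-.1046,.088],[.5022+.247*.1344,-.1046-.969*.1344,.088]],T).round())
a=cv2.resize(i2[150:240,215:325,::-1],(550,450),interpolation=cv2.INTER_CUBIC)
cv2.imwrite("pics/s9.png",a); cv2.imwrite("pics/m9.png",np.hstack([cv2.resize(a,(400,327)),cv2.resize(im[40:367,120:520,::-1],(400,327))]))
E
```

```text
pos [ 0.5374 -0.2727  0.2963] yaw -75.89 toolz [ 0.0442 -0.0857 -0.9953] t 17.45 F [-0.2 -0.4 -0.4] w 0.501
tool delta mm [-179.9   -5.1   79.9] turn 
[[321. 394.]
 [320. 271.]]
```

View pics/m9.png

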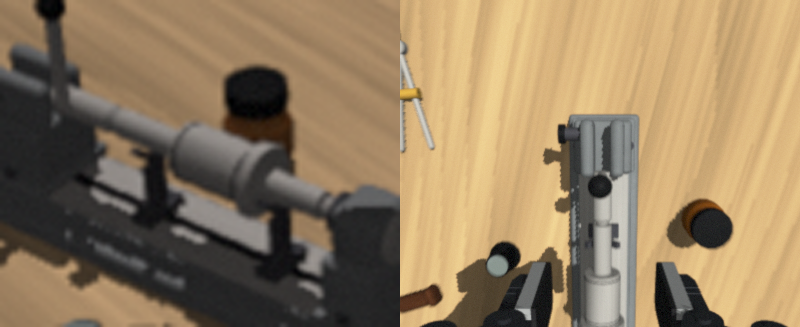

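The left half shows the roll hanging clear of the rests, with the plain cone inside the hole near (110,115). No line shows on the scene camera's side, so it is on the far (−bench x) side or underneath. I'll rub the flange's top with the shut fingertips towards +bench x.

Request:
step_arm(
  claw=0,
  steps=[
    [-35,2,15,0],
    [-40,2,20,0],
    [-40,2,25,0],
    [-30,0,25,0],
    [0,0,15,0],
    [0,0,0,0],
    [0,0,0,0],
  ],
)

```text
time: 18.3
tool_pos: [0.4979, -0.1382, 0.176]
tool_rot: [0.021, 0.788, -0.614, 0.043]
contact_force: [-0.1, -0.2, -0.1]
gripper_width: -0.0
```

```bash
python3 tt.py .5017 -.143 .125 -75.7; cat > line.py <<'E'
from ax import *
H=np.array([.5022,-.1046,.088]); yb=np.array([-.247,.969,0]); xb=np.array([.969,.247,0]); zb=np.array([0,0,1.])
MID=H-.0672*yb
def prof(cam,im,T=None,ys=None,r=.018,MID=MID):
    "mean brightness on the barrel against angle from up (+ towards bench +x)"
    ys=np.arange(-.012,.024,.002) if ys is None else ys
    A=np.arange(-120,121,4); out=[]
    g=cv2.cvtColor(im,cv2.COLOR_RGB2GRAY).astype(np.float32)
    for a in np.radians(A):
        P=np.array([MID+y*yb+r*(np.sin(a)*xb+np.cos(a)*zb) for y in ys])
        uv=proj(cam,P,T).astype(np.float32); out.append(np.median(cv2.remap(g,uv[:,:1],uv[:,1:],cv2.INTER_LINEAR)))
    return A,np.array(out)
E
python3 - <<'E'
from line import *
z=np.load("s9.npz"); A,o=prof("scene",z["im"]); print("scene",[(int(a),int(v)) for a,v in zip(A,o) if a>-50])
z=np.load("t9.npz"); A,o=prof("top",z["im"]); print("top",[(int(a),int(v)) for a,v in zip(A,o) if abs(a)<110])
E
```

```text
pos [ 0.4979 -0.1382  0.176 ] yaw -75.86 toolz [ 0.0425 -0.0864 -0.9954] t 18.3 F [-0.1 -0.2 -0.1] w -0.0
tool delta mm [ 0.7 -1.4 51.4] turn -0.16
scene [(-48, 84), (-44, 82), (-40, 82), (-36, 84), (-32, 88), (-28, 95), (-24, 101), (-20, 111), (-16, 121), (-12, 132), (-8, 139), (-4, 142), (0, 143), (4, 142), (8, 141), (12, 139), (16, 136), (20, 132), (24, 128), (28, 122), (32, 117), (36, 112), (40, 107), (44, 102), (48, 97), (52, 91), (56, 85), (60, 79), (64, 73), (68, 66), (72, 62), (76, 58), (80, 55), (84, 53), (88, 51), (92, 50), (96, 49), (100, 48), (104, 47), (108, 47), (112, 47), (116, 50), (120, 53)]
top [(-108, 127), (-104, 127), (-100, 127), (-96, 127), (-92, 127), (-88, 127), (-84, 127), (-80, 127), (-76, 127), (-72, 129), (-68, 130), (-64, 132), (-60, 135), (-56, 138), (-52, 141), (-48, 145), (-44, 149), (-40, 152), (-36, 155), (-32, 158), (-28, 160), (-24, 161), (-20, 161), (-16, 161), (-12, 159), (-8, 155), (-4, 151), (0, 146), (4, 140), (8, 135), (12, 129), (16, 123), (20, 117), (24, 110), (28, 103), (32, 96), (36, 88), (40, 81), (44, 75), (48, 70), (52, 66), (56, 63), (60, 60), (64, 59), (68, 58), (72, 57), (76, 56), (80, 55), (84, 55), (88, 56), (92, 56), (96, 56), (100, 57), (104, 59), (108, 60)]
```

Request:
step_arm(
  steps=[
    [0,0,15,0],
    [0,0,20,0],
    [-2,0,18,0],
    [0,0,0,0],
    [0,0,0,0],
    [0,0,0,0],
  ],
)

```text
time: 18.9
tool_pos: [0.5042, -0.147, 0.1257]
tool_rot: [0.02, 0.786, -0.616, 0.048]
contact_force: [-0.8, -0.3, -0.4]
gripper_width: 0.002
```

```bash
python3 tt.py .5017 -.143 .109 -75.7
```

```text
pos [ 0.5042 -0.147   0.1257] yaw -76.23 toolz [ 0.0506 -0.0909 -0.9946] t 18.9 F [-0.8 -0.3 -0.4] w 0.002
tool delta mm [-6.1  1.9 16.1] turn -0.53
```

Request:
step_arm(
  steps=[
    [-6,2,8,0],
    [0,0,6,0],
    [0,0,3,0],
    [0,0,0,0],
  ],
)

```text
time: 19.3
tool_pos: [0.5038, -0.144, 0.1109]
tool_rot: [0.019, 0.786, -0.616, 0.051]
contact_force: [-0.6, 0.7, 1.9]
gripper_width: -0.002
```

Request:
step_arm(
  steps=[
    [0,0,4,0],
    [0,0,5,0],
  ],
)

```text
time: 19.5
tool_pos: [0.5084, -0.1452, 0.1092]
tool_rot: [0.017, 0.786, -0.616, 0.055]
contact_force: [-4.4, 5.8, 20.1]
gripper_width: 0.0
```

```bash
python3 tt.py .5017 -.143 .109 -75.7
```

```text
pos [ 0.5084 -0.1452  0.1092] yaw -76.31 toolz [ 0.0652 -0.0947 -0.9934] t 19.5 F [-4.4  5.8 20.1] w 0.0
tool delta mm [-3.7  6.  -0.5] turn -0.61
```

Request:
step_arm(
  steps=[
    [0,-7,5,0],
    [0,-7,5,0],
    [0,-7,5,0],
  ],
)

```text
time: 19.8
tool_pos: [0.5353, -0.1421, 0.1035]
tool_rot: [0.015, 0.785, -0.616, 0.061]
contact_force: [0.7, -0.1, -1.4]
gripper_width: -0.002
```

```bash
python3 tt.py .5017 -.143 .109 -75.7
```

```text
pos [ 0.5353 -0.1421  0.1035] yaw -76.37 toolz [ 0.0773 -0.0974 -0.9922] t 19.8 F [ 0.7 -0.1 -1.4] w -0.002
tool delta mm [-6.4 32.5 -8. ] turn -0.67
```

Request:
step_arm(
  steps=[
    [0,0,-15,0],
    [0,8,-25,0],
    [0,10,-25,0],
    [0,6,-15,0],
    [0,0,0,0],
  ],
)

```text
time: 20.3
tool_pos: [0.5034, -0.1392, 0.1836]
tool_rot: [0.016, 0.786, -0.615, 0.058]
contact_force: [0.3, -0.5, 0.4]
gripper_width: 0.002
```

```bash
python3 tt.py .5022 -.1046 .2;  python3 - <<'E'
from line import *
im,d,T=shot("w10"); i2,d2=grab_frame("scene"); np.savez("s10.npz",im=i2,d=d2); i3,d3=grab_frame("top"); np.savez("t10.npz",im=i3,d=d3)
a,c,l,e,n=axis_fit("w10.npz",*[int(v) for v in (proj("wrist",MID+[-.03,0,0]-.055*yb,T)[0][0]-40,proj("wrist",MID-.055*yb,T)[0][1]-15,proj("wrist",MID-.055*yb,T)[0][0]+40,proj("wrist",MID-.03*yb,T)[0][1])],.009,.075,.105,np.array([-.247,.969])); print("axis",a.round(4),c.round(4),e,n,"exp",(MID+yb*((c-MID)@yb)).round(4))
for n,i,t in (("scene",i2,None),("top",i3,None),("wrist",im,T)):
    A,o=prof(n,i,t); print(n,[(int(a),int(v)) for a,v in zip(A,o) if abs(a)<117])
P=proj("wrist",MID,T)[0]; print(P)
E
```

```text
pos [ 0.5034 -0.1392  0.1836] yaw -76.27 toolz [ 0.0717 -0.0958 -0.9928] t 20.3 F [ 0.3 -0.5  0.4] w 0.002
tool delta mm [-31.8  -8.  -19.7] turn 
axis [-0.0848  0.9944  0.0626] [ 0.5276 -0.2174  0.0864] 0.0007023352505632213 760 exp [ 0.5307 -0.2166  0.088 ]
scene [(-116, 110), (-112, 110), (-108, 111), (-104, 115), (-100, 116), (-96, 124), (-92, 127), (-88, 130), (-84, 130), (-80, 124), (-76, 113), (-72, 99), (-68, 89), (-64, 80), (-60, 73), (-56, 70), (-52, 63), (-48, 62), (-44, 61), (-40, 59), (-36, 64), (-32, 64), (-28, 68), (-24, 77), (-20, 84), (-16, 95), (-12, 109), (-8, 120), (-4, 131), (0, 140), (4, 144), (8, 144), (12, 143), (16, 142), (20, 139), (24, 135), (28, 131), (32, 126), (36, 121), (40, 114), (44, 108), (48, 102), (52, 96), (56, 90), (60, 84), (64, 79), (68, 73), (72, 69), (76, 64), (80, 60), (84, 56), (88, 54), (92, 52), (96, 51), (100, 50), (104, 49), (108, 50), (112, 51), (116, 52)]
top [(-116, 41), (-112, 41), (-108, 40), (-104, 40), (-100, 40), (-96, 40), (-92, 40), (-88, 40), (-84, 40), (-80, 41), (-76, 41), (-72, 42), (-68, 42), (-64, 43), (-60, 43), (-56, 4
[... 447 characters left out ...]
wrist [(-116, 166), (-112, 159), (-108, 152), (-104, 148), (-100, 145), (-96, 144), (-92, 146), (-88, 146), (-84, 144), (-80, 142), (-76, 146), (-72, 151), (-68, 156), (-64, 163), (-60, 171), (-56, 177), (-52, 180), (-48, 184), (-44, 189), (-40, 195), (-36, 199), (-32, 201), (-28, 204), (-24, 204), (-20, 206), (-16, 208), (-12, 210), (-8, 208), (-4, 204), (0, 201), (4, 195), (8, 189), (12, 184), (16, 178), (20, 167), (24, 162), (28, 155), (32, 148), (36, 137), (40, 125), (44, 115), (48, 105), (52, 92), (56, 81), (60, 81), (64, 81), (68, 80), (72, 75), (76, 72), (80, 70), (84, 69), (88, 71), (92, 74), (96, 79), (100, 82), (104, 81), (108, 80), (112, 87), (116, 97)]
[318.66508173 215.50217161]
```

```bash
python3 - <<'E'
from line import *
w=np.load("w10.npz")["im"]; s=np.load("s10.npz")["im"]
cv2.imwrite("pics/m10.png",np.hstack([cv2.resize(s[150:240,215:325,::-1],(400,327),interpolation=cv2.INTER_CUBIC),cv2.resize(w[60:387,120:520,::-1],(400,327))]))
E
```

```text
(no output)
```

View pics/m10.png

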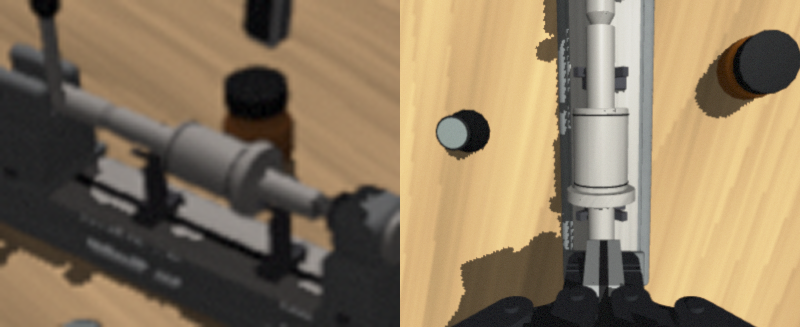

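Both views show the roll still hanging, with the flange at the head, and no line in sight on top yet. I'll stroke again and read the force part-way.

Request:
step_arm(
  steps=[
    [0,4,18,0],
    [-2,3,22,0],
    [-3,2,20,0],
    [-2,2,10,0],
    [0,0,0,0],
  ],
)

```text
time: 20.95
tool_pos: [0.4932, -0.1412, 0.1035]
tool_rot: [0.018, 0.787, -0.615, 0.052]
contact_force: [-5.9, -1.1, 11.2]
gripper_width: -0.001
```

```bash
python3 tt.py .503 -.143 .109 -75.7
```

```text
pos [ 0.4932 -0.1412  0.1035] yaw -76.15 toolz [ 0.0597 -0.0935 -0.9938] t 20.95 F [-5.9 -1.1 11.2] w -0.001
tool delta mm [ 4.7 -9.3 -4.7] turn -0.45
```

Request:
step_arm(
  steps=[
    [0,-6,2,0],
    [0,-6,3,0],
  ],
)

```text
time: 21.15
tool_pos: [0.4978, -0.1407, 0.1035]
tool_rot: [0.028, 0.787, -0.615, 0.043]
contact_force: [-37.1, 5.7, 45.1]
gripper_width: 0.0
```

Request:
step_arm(
  steps=[
    [0,-6,4,0],
    [0,-6,5,0],
  ],
)

```text
time: 21.35
tool_pos: [0.5022, -0.1399, 0.1058]
tool_rot: [0.039, 0.787, -0.615, 0.031]
contact_force: [-33.1, 11.8, 52.3]
gripper_width: -0.0
```

Request:
step_arm(
  steps=[
    [0,-5,5,0],
    [0,-5,4,0],
  ],
)

```text
time: 21.55
tool_pos: [0.5144, -0.1383, 0.1085]
tool_rot: [0.039, 0.786, -0.616, 0.031]
contact_force: [-3.8, 4.0, 8.8]
gripper_width: 0.001
```

Request:
step_arm(
  steps=[
    [0,0,-20,0],
    [0,4,-25,0],
    [0,4,-25,0],
    [0,0,-15,0],
    [0,0,0,0],
  ],
)

```text
time: 22.05
tool_pos: [0.507, -0.1307, 0.1954]
tool_rot: [0.039, 0.787, -0.615, 0.03]
contact_force: [0.5, 0.2, -0.1]
gripper_width: 0.0
```

```bash
cat > look.py <<'E'
from line import *
import sys
n=sys.argv[1]
im,d,T=shot(n); i2,d2=grab_frame("scene"); np.savez("s"+n+".npz",im=i2,d=d2)
P=cloud("wrist",d,T)
# barrel axis fit on depth
L=(P-MID)@yb; X=(P-MID)@xb
m=(abs(X)<.022)&(P[...,2]>.07)&(P[...,2]<.13)
for lo,hi,r in ((-.070,-.035,.009),(-.022,.022,.018)):
    Q=P[m&(L>lo)&(L<hi)]
    if len(Q)<100: print("few",len(Q)); continue
    f=lambda p:np.hypot((Q-MID)@xb-p[0],Q[:,2]-p[1])-r
    s=least_squares(f,[0,.088],loss="soft_l1",f_scale=.001); print("section y",lo,hi,"x off, z",s.x.round(4),len(Q))
# transitions along the barrel by height: flange edges
c=m&(abs(X)<.004); l=L[c]; z=P[c][:,2]; 
print("flange y range",l[z>.1085].min().round(4) if (z>.1085).any() else None,l[z>.1085].max().round(4) if (z>.1085).any() else None,"barrel start",l[z>.102].min().round(4) if (z>.102).any() else None)
for nn,i,t in (("scene",i2,None),("wrist",im,T)):
    A,o=prof(nn,i,t); print(nn," ".join(f"{a}:{int(v)}" for a,v in zip(A,o) if (abs(a)<90 if nn=="wrist" else -30<a<117)))
E
python3 tt.py .503 -.143 .109 -75.7; python3 look.py w11
```

```text
pos [ 0.507  -0.1307  0.1954] yaw -76.0 toolz [-5.000e-04 -9.780e-02 -9.952e-01] t 22.05 F [ 0.5  0.2 -0.1] w 0.0
tool delta mm [ 2.8  4.8 87.2] turn -0.3
section y -0.07 -0.035 x off, z [-0.0013  0.0873] 1876
section y -0.022 0.022 x off, z [-0.0013  0.086 ] 3755
flange y range 0.0207 0.0285 barrel start -0.0306
scene -28:69 -24:77 -20:85 -16:95 -12:109 -8:120 -4:132 0:140 4:144 8:145 12:145 16:144 20:143 24:139 28:134 32:128 36:121 40:115 44:109 48:103 52:97 56:91 60:86 64:80 68:74 72:69 76:64 80:60 84:58 88:56 92:54 96:52 100:51 104:50 108:50 112:51 116:53
wrist -88:152 -84:152 -80:151 -76:153 -72:157 -68:162 -64:169 -60:174 -56:178 -52:182 -48:186 -44:192 -40:198 -36:202 -32:202 -28:202 -24:209 -20:209 -16:209 -12:212 -8:213 -4:209 0:206 4:202 8:196 12:190 16:183 20:175 24:168 28:161 32:152 36:143 40:131 44:119 48:109 52:98 56:88 60:79 64:80 68:84 72:87 76:88 80:89 84:89 88:89
```

```bash
python3 - <<'E'
from line import *
for n in ("w1","w6","w7","w9","w10","w11"):
    z=np.load(n+".npz"); T=z["T"]; P=cloud("wrist",z["d"],T); L=(P-MID)@yb; X=(P-MID)@xb; Z=P[...,2]
    c=(abs(X)<.004)&(Z>.07)&(Z<.13); l=L[c]; h=Z[c]
    f=lambda k:(k.min().round(4),k.max().round(4)) if len(k) else None
    print(n,"flange",f(l[(h>.1065)&(abs(l-.028)<.02)]),"barrel from",f(l[(h>.1)&(abs(l)<.045)]))
    c=(abs(X)<.012)&(Z>.078)&(Z<.097)&(L<-.055)&(L>-.13)
    # width per bin for neck between journal and quill
    for k in np.arange(-.095,-.055,.003):
        m=(L>=k)&(L<k+.003)&(abs(X)<.02)&(Z>.075)&(Z<.12); print(f"{k*1e3:.0f}:{np.ptp(X[m])*1e3 if m.any() else 0:.0f}/{Z[m].max()*1e3 if m.any() else 0:.0f}",end=" ")
    print()
    for k in np.arange(.055,.095,.003):
        m=(L>=k)&(L<k+.003)&(abs(X)<.02)&(Z>.075)&(Z<.12); print(f"{k*1e3:.0f}:{np.ptp(X[m])*1e3 if m.any() else 0:.0f}/{Z[m].max()*1e3 if m.any() else 0:.0f}",end=" ")
    print()
E
```

```text
w1 flange None barrel from None
-95:0/0 -92:0/0 -89:0/0 -86:0/0 -83:0/0 -80:0/0 -77:0/0 -74:0/0 -71:0/0 -68:0/0 -65:0/0 -62:0/0 -59:0/84 -56:35/88 
55:0/0 58:0/0 61:0/0 64:0/0 67:4/92 70:7/93 73:10/94 76:14/96 79:17/97 82:20/101 85:26/101 88:33/101 91:36/104 94:38/105 
w6 flange (np.float64(0.0092), np.float64(0.0174)) barrel from (np.float64(-0.0423), np.float64(0.0176))
-95:0/0 -92:17/96 -89:18/95 -86:18/95 -83:18/95 -80:18/96 -77:18/95 -74:18/95 -71:17/95 -68:17/96 -65:17/96 -62:17/95 -59:35/95 -56:35/96 
55:17/95 58:15/94 61:0/0 64:2/89 67:5/91 70:8/93 73:12/95 76:15/96 79:17/97 82:26/101 85:26/102 88:36/104 91:38/105 94:39/105 
w7 flange (np.float64(0.0096), np.float64(0.017)) barrel from (np.float64(-0.0428), np.float64(0.017))
-95:0/0 -92:18/95 -89:17/95 -86:17/95 -83:17/95 -80:17/95 -77:18/95 -74:18/95 -71:18/95 -68:18/95 -65:18/95 -62:18/95 -59:34/95 -56:34/95 
55:17/95 58:17/94 61:0/0 64:2/90 67:4/91 70:8/93 73:11/94 76:15/97 79:17/98 82:25/102 85:26/101 88:36/101 91:38/99 94:0/95 
w9 flange (np.float64(0.0105), np.float64(0.0337)) barrel from (np.float64(-0.027), np.float6
[... 286 characters left out ...]
0 flange (np.float64(0.0215), np.float64(0.0297)) barrel from (np.float64(-0.0302), np.float64(0.0297))
-95:17/98 -92:17/98 -89:17/98 -86:17/98 -83:13/96 -80:17/98 -77:17/98 -74:17/98 -71:17/99 -68:17/98 -65:17/99 -62:17/98 -59:20/98 -56:35/99 
55:17/94 58:0/0 61:0/0 64:0/0 67:0/0 70:0/0 73:0/0 76:0/0 79:0/0 82:0/0 85:0/0 88:0/0 91:0/0 94:0/0 
w11 flange (np.float64(0.0207), np.float64(0.0288)) barrel from (np.float64(-0.0306), np.float64(0.0288))
-95:17/99 -92:17/98 -89:18/99 -86:16/97 -83:12/95 -80:17/98 -77:17/98 -74:17/98 -71:17/98 -68:17/98 -65:17/98 -62:17/98 -59:25/97 -56:35/98 
55:17/95 58:17/95 61:17/95 64:17/95 67:17/95 70:0/0 73:0/0 76:0/0 79:0/0 82:0/0 85:0/0 88:0/0 91:0/0 94:0/0
```

The depth readings show the roll was properly seated in w9 (flange end at +33.7 mm, axis level). My hard rubbing then pushed the quill back about 4 mm and dropped the head end onto its rest. I'll reseat it, then rub more gently at mid-barrel.

Request:
step_arm(
  claw=50,
  steps=[
    [30,0,0,0],
    [42,0,5,0],
    [42,0,8,0],
    [40,0,10,0],
    [10,0,5,0],
    [0,0,0,0],
    [0,0,0,0],
  ],
)

```text
time: 22.85
tool_pos: [0.5415, -0.2928, 0.1637]
tool_rot: [0.04, 0.788, -0.614, 0.017]
contact_force: [0.4, -0.8, 0.4]
gripper_width: 0.502
```

```bash
python3 tt.py .549 -.2964 .117 -75.9
```

```text
pos [ 0.5415 -0.2928  0.1637] yaw -75.78 toolz [-0.0221 -0.0843 -0.9962] t 22.85 F [ 0.4 -0.8  0.4] w 0.502
tool delta mm [ 1.8 -8.4 46.6] turn 0.12
```

Request:
step_arm(
  steps=[
    [0,-7,3,0],
    [1,-2,12,0],
    [0,0,15,0],
    [0,0,10,0],
    [0,0,2,0],
    [0,0,0,0],
  ],
)

```text
time: 23.45
tool_pos: [0.5495, -0.2897, 0.1163]
tool_rot: [0.04, 0.79, -0.612, 0.016]
contact_force: [-0.9, -0.3, 0.4]
gripper_width: 0.499
```

```bash
python3 tt.py .549 -.2964 .117 -75.9; python3 - <<'E'
from line import *
i,d=grab_frame("top"); P=cloud("top",d); B=P[(P[...,2]>.135)&(P[...,2]<.17)&(abs(P[...,0]-.55)<.02)&(abs(P[...,1]+.295)<.03)]; print(len(B))
im,d,T=shot("w12"); P=cloud("wrist",d,T); B=P[(P[...,2]>.150)&(P[...,2]<.168)&(abs(P[...,0]-.55)<.025)&(abs(P[...,1]+.297)<.025)]; print(len(B),B.mean(0) if len(B) else "")
E
```

```text
pos [ 0.5495 -0.2897  0.1163] yaw -75.47 toolz [-0.0239 -0.0819 -0.9964] t 23.45 F [-0.9 -0.3  0.4] w 0.499
tool delta mm [ 6.4  2.2 -0.2] turn 0.43
0
4736 [ 0.54691556 -0.29602929  0.15867726]
```

Request:
step_arm(
  claw=0,
  steps=[
    [6,2,0,0],
    [0,0,0,0],
    [0,0,0,0],
    [0,0,0,0],
    [0,0,0,0],
    [0,0,0,0],
  ],
)

```text
time: 24.15
tool_pos: [0.5483, -0.2978, 0.1188]
tool_rot: [0.041, 0.789, -0.612, 0.016]
contact_force: [0.2, 0.9, -0.8]
gripper_width: 0.183
```

Request:
step_arm(
  steps=[
    [-9,0,0,0],
    [-9,0,0,0],
  ],
)

```text
time: 24.35
tool_pos: [0.5472, -0.2926, 0.1193]
tool_rot: [0.048, 0.789, -0.612, 0.029]
contact_force: [13.1, -38.6, -20.9]
gripper_width: 0.181
```

```bash
python3 tt.py
```

```text
pos [ 0.5472 -0.2926  0.1193] yaw -75.48 toolz [-0.0126 -0.1123 -0.9936] t 24.35 F [ 13.1 -38.6 -20.9] w 0.181
```

Request:
step_arm(
  claw=50,
  steps=[
    [0,0,0,0],
    [0,0,0,0],
    [0,0,0,0],
    [0,0,-20,0],
    [0,0,-25,0],
    [0,0,-20,0],
  ],
)

```text
time: 24.95
tool_pos: [0.5464, -0.2845, 0.1828]
tool_rot: [0.049, 0.789, -0.612, 0.027]
contact_force: [-0.0, 0.9, 0.2]
gripper_width: 0.495
```

Request:
step_arm(
  claw=0,
  steps=[
    [-15,4,-10,0],
    [-35,4,-8,0],
    [-35,4,-5,0],
    [-25,4,-5,0],
    [0,0,0,0],
    [0,0,0,0],
  ],
)

```text
time: 25.55
tool_pos: [0.5057, -0.1754, 0.2078]
tool_rot: [0.047, 0.789, -0.612, 0.032]
contact_force: [-0.3, -0.7, 0.1]
gripper_width: 0.001
```

```bash
python3 tt.py .5065 -.1725 .108 -75.9; python3 look.py w13
```

```text
pos [ 0.5057 -0.1754  0.2078] yaw -75.45 toolz [-0.0064 -0.1134 -0.9935] t 25.55 F [-0.3 -0.7  0.1] w 0.001
tool delta mm [-13.3  -5.   98.8] turn 0.45
section y -0.07 -0.035 x off, z [-0.0014  0.0879] 1547
section y -0.022 0.022 x off, z [-0.0013  0.0876] 3008
flange y range -0.1208 0.0317 barrel start -0.1209
scene -28:89 -24:95 -20:106 -16:118 -12:129 -8:137 -4:142 0:144 4:145 8:145 12:143 16:141 20:137 24:133 28:128 32:122 36:116 40:109 44:104 48:98 52:92 56:86 60:80 64:73 68:68 72:63 76:60 80:58 84:55 88:53 92:51 96:50 100:50 104:51 108:54 112:59 116:65
wrist -88:147 -84:146 -80:149 -76:152 -72:156 -68:162 -64:169 -60:175 -56:180 -52:182 -48:187 -44:192 -40:199 -36:202 -32:204 -28:203 -24:208 -20:209 -16:207 -12:209 -8:209 -4:206 0:203 4:199 8:195 12:191 16:185 20:177 24:168 28:162 32:154 36:144 40:132 44:120 48:109 52:99 56:88 60:79 64:81 68:83 72:85 76:86 80:87 84:87 88:87
```

Request:
step_arm(
  steps=[
    [2,-2,20,0],
    [2,-2,25,0],
    [2,-1,25,0],
    [0,0,12,0],
    [0,0,0,0],
    [0,0,0,0],
  ],
)

```text
time: 26.25
tool_pos: [0.514, -0.1953, 0.1253]
tool_rot: [0.047, 0.787, -0.614, 0.033]
contact_force: [-0.3, 0.2, -0.7]
gripper_width: 0.001
```

```bash
python3 tt.py .5118 -.1798 .106 -75.9
```

```text
pos [ 0.514  -0.1953  0.1253] yaw -75.82 toolz [-0.0057 -0.1144 -0.9934] t 26.25 F [-0.3  0.2 -0.7] w 0.001
tool delta mm [-17.5  -2.2  17.4] turn 0.08
```

Request:
step_arm(
  steps=[
    [-10,-1,5,0],
    [-7,-1,5,0],
    [0,0,3,0],
    [0,0,0,0],
    [0,0,2,0],
  ],
)

```text
time: 26.75
tool_pos: [0.5138, -0.1791, 0.1113]
tool_rot: [0.046, 0.787, -0.614, 0.036]
contact_force: [0.6, 0.5, 0.8]
gripper_width: 0.002
```

```bash
python3 tt.py .5118 -.1798 .106 -75.9
```

```text
pos [ 0.5138 -0.1791  0.1113] yaw -75.79 toolz [ 5.000e-04 -1.170e-01 -9.931e-01] t 26.75 F [0.6 0.5 0.8] w 0.002
tool delta mm [-0.4  2.   5.4] turn 0.11
```

Request:
step_arm(
  steps=[
    [0,2,3,0],
    [0,1,2,0],
    [0,0,2,0],
  ],
)

```text
time: 27.05
tool_pos: [0.5115, -0.1808, 0.1057]
tool_rot: [0.046, 0.787, -0.614, 0.037]
contact_force: [-3.2, 4.6, 12.9]
gripper_width: -0.001
```

Request:
step_arm(
  steps=[
    [0,0,2,0],
  ],
)

```text
time: 27.15
tool_pos: [0.5119, -0.181, 0.1056]
tool_rot: [0.045, 0.787, -0.614, 0.037]
contact_force: [-5.0, 5.8, 14.0]
gripper_width: -0.004
```

Request:
step_arm(
  steps=[
    [0,-4,1.5,0],
  ],
)

```text
time: 27.25
tool_pos: [0.516, -0.1803, 0.1061]
tool_rot: [0.045, 0.787, -0.614, 0.037]
contact_force: [-3.4, 3.5, 7.6]
gripper_width: 0.0
```

Request:
step_arm(
  steps=[
    [0,-4,1.5,0],
  ],
)

```text
time: 27.35
tool_pos: [0.5204, -0.1793, 0.1061]
tool_rot: [0.045, 0.787, -0.615, 0.037]
contact_force: [-2.9, 3.0, 5.7]
gripper_width: 0.004
```

Request:
step_arm(
  steps=[
    [0,-4,1.5,0],
  ],
)

```text
time: 27.45
tool_pos: [0.5248, -0.1783, 0.1059]
tool_rot: [0.044, 0.787, -0.615, 0.037]
contact_force: [-2.3, 3.5, 6.8]
gripper_width: 0.002
```

```bash
python3 tt.py .5188 -.1798 .106 -75.9
```

```text
pos [ 0.5248 -0.1783  0.1059] yaw -75.94 toolz [ 0.0036 -0.1148 -0.9934] t 27.45 F [-2.3  3.5  6.8] w 0.002
tool delta mm [0.  6.2 0.1] turn -0.04
```

Request:
step_arm(
  steps=[
    [0,-4,2,0],
    [0,-4,2,0],
  ],
)

```text
time: 27.65
tool_pos: [0.534, -0.1766, 0.1043]
tool_rot: [0.043, 0.786, -0.615, 0.038]
contact_force: [-0.1, 0.3, 1.4]
gripper_width: 0.005
```

Request:
step_arm(
  steps=[
    [0,0,-15,0],
    [0,9,-25,0],
    [0,12,-15,0],
    [0,8,0,0],
    [0,0,0,0],
  ],
)

```text
time: 28.15
tool_pos: [0.5043, -0.1777, 0.1629]
tool_rot: [0.044, 0.786, -0.615, 0.038]
contact_force: [-0.2, -0.1, -0.1]
gripper_width: -0.001
```

```bash
python3 tt.py .5118 -.1798 .106 -75.9; python3 look.py w14
```

```text
pos [ 0.5043 -0.1777  0.1629] yaw -75.99 toolz [ 0.0053 -0.1149 -0.9934] t 28.15 F [-0.2 -0.1 -0.1] w -0.001
tool delta mm [-2.6 -8.  56.8] turn -0.09
section y -0.07 -0.035 x off, z [-0.0014  0.0877] 2163
section y -0.022 0.022 x off, z [-0.0015  0.0875] 3542
flange y range -0.1226 -0.1186 barrel start -0.1226
scene -28:78 -24:84 -20:93 -16:102 -12:112 -8:122 -4:129 0:130 4:128 8:124 12:117 16:104 20:93 24:93 28:93 32:98 36:105 40:101 44:95 48:90 52:85 56:78 60:72 64:68 68:64 72:61 76:59 80:56 84:55 88:54 92:53 96:51 100:51 104:51 108:54 112:58 116:64
wrist -88:146 -84:146 -80:147 -76:148 -72:139 -68:111 -64:65 -60:32 -56:25 -52:29 -48:98 -44:183 -40:200 -36:204 -32:203 -28:201 -24:207 -20:205 -16:210 -12:209 -8:156 -4:145 0:138 4:121 8:108 12:103 16:89 20:104 24:129 28:124 32:119 36:115 40:108 44:111 48:106 52:95 56:84 60:80 64:80 68:77 72:74 76:71 80:69 84:69 88:70
```

The line has appeared at about −57° from up (towards −bench x), and the roll is still seated at axis height 87.7 mm. One more gentle stroke.

Request:
step_arm(
  steps=[
    [0,-3,15,0],
    [-2,-3,20,0],
    [-2,-2,10,0],
    [0,0,0,0],
    [0,0,0,0],
  ],
)

```text
time: 28.75
tool_pos: [0.5109, -0.1759, 0.1091]
tool_rot: [0.044, 0.787, -0.615, 0.034]
contact_force: [-0.2, 0.1, -0.4]
gripper_width: 0.002
```

```bash
python3 tt.py .5118 -.1798 .106 -75.9
```

```text
pos [ 0.5109 -0.1759  0.1091] yaw -75.92 toolz [-0.0015 -0.1113 -0.9938] t 28.75 F [-0.2  0.1 -0.4] w 0.002
tool delta mm [ 3.7 -0.   3.5] turn -0.02
```

Request:
step_arm(
  steps=[
    [2,0,2,0],
    [1,0,2,0],
    [0,0,2,0],
  ],
)

```text
time: 29.05
tool_pos: [0.5126, -0.179, 0.1057]
tool_rot: [0.043, 0.787, -0.615, 0.034]
contact_force: [-5.2, 5.0, 11.9]
gripper_width: 0.004
```

Request:
step_arm(
  steps=[
    [0,-4,1.5,0],
    [0,-4,1.5,0],
  ],
)

```text
time: 29.25
tool_pos: [0.5217, -0.1776, 0.1062]
tool_rot: [0.043, 0.786, -0.615, 0.035]
contact_force: [-1.8, 2.2, 3.4]
gripper_width: -0.002
```

Request:
step_arm(
  steps=[
    [0,-4,1.5,0],
  ],
)

```text
time: 29.35
tool_pos: [0.5262, -0.1767, 0.1058]
tool_rot: [0.042, 0.786, -0.615, 0.035]
contact_force: [-3.1, 4.9, 5.5]
gripper_width: -0.003
```

Request:
step_arm(
  steps=[
    [0,0,-15,0],
    [0,8,-25,0],
    [0,8,-15,0],
    [0,4,0,0],
    [0,0,0,0],
  ],
)

```text
time: 29.85
tool_pos: [0.5073, -0.1763, 0.1649]
tool_rot: [0.042, 0.786, -0.615, 0.037]
contact_force: [-0.7, -1.3, -0.5]
gripper_width: -0.004
```

```bash
cat > ang.py <<'E'
from line import *
import sys
n=sys.argv[1]; 
if len(sys.argv)<3: im,d,T=shot(n)
else: z=np.load(n+".npz"); im,d,T=z["im"],z["d"],z["T"]
P=cloud("wrist",d,T); L=(P-MID)@yb; X=(P-MID)@xb; Z=P[...,2]; g=cv2.cvtColor(im,cv2.COLOR_RGB2GRAY)
m=(abs(X)<.022)&(Z>.08)&(Z<.108)&(L>-.023)&(L<.024)
Q=P[m]; f=lambda p:np.hypot((Q-MID)@xb-p[0],Q[:,2]-p[1])-.018
x0,z0=least_squares(f,[0,.088],loss="soft_l1",f_scale=.001).x
r=np.hypot(X-x0,Z-z0); A=np.degrees(np.arctan2(X-x0,Z-z0)); m&=abs(r-.018)<.0025
for lo in np.arange(-.022,.022,.004):
    k=m&(L>=lo)&(L<lo+.004); b=k&(g<45)&(abs(A)<75)
    if b.sum()>8: print(f"y {lo*1e3:.0f}: dark n {b.sum()} angle mean {A[b].mean():.1f} med {np.median(A[b]):.1f} range {A[b].min():.0f}..{A[b].max():.0f}")
print("axis off",x0.round(4),z0.round(4))
# head end: axis heights
for lo,hi in ((-.07,-.035),(.04,.07)):
    k=(abs(X)<.012)&(Z>.075)&(Z<.103)&(L>lo)&(L<hi)
    if k.sum()>80:
        Q=P[k]; print("journal",lo,least_squares(lambda p:np.hypot((Q-MID)@xb-p[0],Q[:,2]-p[1])-.009,[0,.088],loss="soft_l1",f_scale=.001).x.round(4))
E
python3 tt.py .5118 -.1798 .106 -75.9; python3 ang.py w14 old; echo; python3 ang.py w15
```

```text
pos [ 0.5073 -0.1763  0.1649] yaw -75.99 toolz [ 0.0064 -0.1124 -0.9936] t 29.85 F [-0.7 -1.3 -0.5] w -0.004
tool delta mm [-2.1 -4.8 59. ] turn -0.09
y -22: dark n 26 angle mean -45.1 med -44.4 range -51..-41
y -18: dark n 26 angle mean -44.9 med -44.0 range -50..-41
y -14: dark n 24 angle mean -45.7 med -45.7 range -50..-41
y -10: dark n 22 angle mean -45.8 med -45.6 range -50..-40
y -6: dark n 19 angle mean -45.5 med -45.1 range -49..-41
y -2: dark n 21 angle mean -45.2 med -45.2 range -49..-41
y 2: dark n 19 angle mean -45.7 med -46.1 range -52..-42
y 6: dark n 10 angle mean -46.3 med -46.6 range -51..-42
y 18: dark n 32 angle mean 41.2 med 39.8 range 16..73
axis off -0.0015 0.0875
journal -0.07 [-0.0013  0.0878]

y -22: dark n 29 angle mean -0.9 med -0.5 range -4..3
y -18: dark n 34 angle mean -1.0 med -1.1 range -5..4
y -14: dark n 33 angle mean -1.5 med -1.7 range -5..2
y -10: dark n 30 angle mean -1.6 med -1.5 range -5..2
y -6: dark n 31 angle mean -1.5 med -1.3 range -5..2
y -2: dark n 33 angle mean -1.2 med -1.1 range -5..3
y 2: dark n 27 angle mean -1.7 med -0.9 range -5..1
y 6: dark n 31 angle mean -0.6 med -0.6 range -4..3
y 10: dark n 39 angle mean -1.1 med -0.5 range -6..3
y 18: dark n 22 angle mean 46.8 med 46.6 range 29..69
axis off -0.0014 0.0874
journal -0.07 [-0.0013  0.0877]
```

The line is now at −1.2°. I'll back off and check both the seating and the line from farther away.

Request:
step_arm(
  steps=[
    [10,0,-20,0],
    [20,0,-30,0],
    [15,0,-35,0],
    [0,0,-30,0],
    [0,0,-15,0],
    [0,0,0,0],
    [0,0,0,0],
  ],
)

```text
time: 30.6
tool_pos: [0.516, -0.2052, 0.2928]
tool_rot: [0.044, 0.787, -0.615, 0.03]
contact_force: [0.9, 1.1, -0.1]
gripper_width: -0.001
```

```bash
python3 tt.py; python3 ang.py w16; python3 - <<'E'
from line import *
z=np.load("w16.npz"); T=z["T"]; P=cloud("wrist",z["d"],T); L=(P-MID)@yb; X=(P-MID)@xb; Z=P[...,2]
c=(abs(X)<.004)&(Z>.07)&(Z<.13); l=L[c]; h=Z[c]
f=lambda k:(k.min().round(4),k.max().round(4)) if len(k) else None
print("flange",f(l[(h>.1085)&(abs(l-.028)<.02)]),"barrel",f(l[(h>.102)&(abs(l)<.045)]))
for R in ((-.095,-.055),(.055,.095)):
    for k in np.arange(*R,.003):
        m=(L>=k)&(L<k+.003)&(abs(X)<.02)&(Z>.075)&(Z<.12); print(f"{k*1e3:.0f}:{np.ptp(X[m])*1e3 if m.any() else 0:.0f}/{Z[m].max()*1e3 if m.any() else 0:.0f}",end=" ")
    print()
i2,d2=grab_frame("scene"); A,o=prof("scene",i2); print(" ".join(f"{a}:{int(v)}" for a,v in zip(A,o) if -44<a<50))
cv2.imwrite("pics/m16.png",np.hstack([cv2.resize(i2[150:240,215:325,::-1],(400,327),interpolation=cv2.INTER_CUBIC),z["im"][100:427,120:520,::-1]]))
E
```

```text
pos [ 0.516  -0.2052  0.2928] yaw -75.9 toolz [-0.0073 -0.1058 -0.9944] t 30.6 F [ 0.9  1.1 -0.1] w -0.001
y -14: dark n 9 angle mean -1.4 med -0.5 range -3..2
y -10: dark n 10 angle mean -1.4 med -1.6 range -3..2
y -6: dark n 9 angle mean -1.3 med -0.1 range -3..0
y -2: dark n 9 angle mean -0.8 med 0.1 range -3..3
y 6: dark n 9 angle mean -0.8 med 0.4 range -2..1
y 14: dark n 9 angle mean -0.3 med 0.8 range -2..1
y 18: dark n 12 angle mean -1.5 med -1.7 range -5..1
axis off -0.0015 0.0874
journal -0.07 [-0.0014  0.0876]
flange (np.float64(0.0244), np.float64(0.0322)) barrel (np.float64(-0.0278), np.float64(0.0322))
-95:17/99 -92:17/98 -89:16/98 -86:16/98 -83:16/97 -80:13/96 -77:17/99 -74:17/98 -71:17/97 -68:17/98 -65:17/98 -62:17/98 -59:35/98 -56:35/98 
55:0/0 58:0/0 61:0/0 64:0/0 67:0/0 70:0/0 73:0/0 76:0/0 79:0/0 82:0/0 85:0/0 88:0/0 91:0/0 94:0/0 
-40:68 -36:69 -32:72 -28:75 -24:80 -20:87 -16:92 -12:98 -8:91 -4:76 0:63 4:65 8:79 12:101 16:121 20:131 24:130 28:124 32:118 36:112 40:107 44:102 48:97
```

View pics/m16.png

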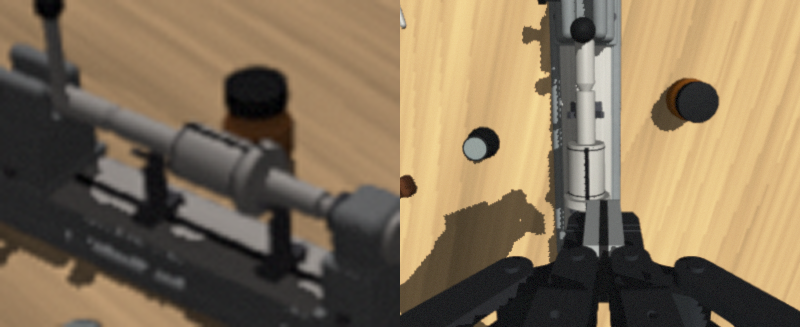

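Both views show the line along the top of the barrel and the roll hanging. The flange reads about 1.5 mm short of w9, so I'll compare with the earlier seated scene frame and with the head end seen from the tail side.

Request:
step_arm(
  steps=[
    [30,0,-5,0],
    [35,0,0,0],
    [35,0,0,0],
    [20,0,0,0],
    [0,0,0,0],
    [0,0,0,0],
  ],
)

```text
time: 31.3
tool_pos: [0.5426, -0.3205, 0.2958]
tool_rot: [0.045, 0.788, -0.613, 0.02]
contact_force: [-0.5, 0.5, -0.5]
gripper_width: -0.001
```

```bash
python3 - <<'E'
from line import *
i2,d2=grab_frame("scene"); np.savez("s17.npz",im=i2,d=d2)
P0=proj("scene",MID+.03*yb)[0].astype(int); J=proj("scene",MID+.055*yb)[0].astype(int); print(P0,J)
g=lambda i:cv2.cvtColor(i,cv2.COLOR_RGB2GRAY)
a=g(np.load("s9.npz")["im"])
for (u,v),w in ((P0,8),(J,6)):
    t=cv2.resize(a[v-w:v+w,u-w:u+w],None,fx=8,fy=8,interpolation=cv2.INTER_CUBIC)
    for n in ("s9","s10","sw13","s17"):
        b=g(np.load(n+".npz")["im"]); s=cv2.resize(b[v-w-5:v+w+5,u-w-5:u+w+5],None,fx=8,fy=8,interpolation=cv2.INTER_CUBIC)
        r=cv2.matchTemplate(s,t,cv2.TM_CCOEFF_NORMED); _,m,_,l=cv2.minMaxLoc(r); print(n,"shift px",(np.array(l)/8-5),round(m,3))
print("px per mm along y",(proj("scene",MID+.034*yb)-proj("scene",MID+.024*yb))/10)
im,d,T=shot("w17"); P=cloud("wrist",d,T); L=(P-MID)@yb; X=(P-MID)@xb; Z=P[...,2]
c=(abs(X)<.004)&(Z>.07)&(Z<.13); l=L[c]; h=Z[c]
print("flange",l[(h>.1085)&(abs(l-.028)<.02)].min(),l[(h>.1085)&(abs(l-.028)<.02)].max())
for k in np.arange(.055,.1,.003):
    m=(L>=k)&(L<k+.003)&(abs(X)<.02)&(Z>.075)&(Z<.12); print(f"{k*1e3:.0f}:{np.ptp(X[m])*1e3 if m.any() else 0:.0f}/{Z[m].max()*1e3 if m.any() else 0:.0f}",end=" ")
E
python3 tt.py; python3 ang.py w17 old | tail -3
```

```text
[286 198] [296 202]
s9 shift px [0. 0.] 0.999
s10 shift px [-1.375  0.125] 0.984
sw13 shift px [ 0.125 -0.25 ] 0.918
s17 shift px [-0.375  0.25 ] 0.892
s9 shift px [0. 0.] 0.999
s10 shift px [-0.25   0.625] 0.975
sw13 shift px [ 5.    -2.375] 0.803
s17 shift px [-0.125  0.   ] 0.996
px per mm along y [[0.37876409 0.15534172]]
pos [ 0.5426 -0.3199  0.2962] yaw -75.6 toolz [-0.0232 -0.0947 -0.9952] t 31.4 F [-0.4 -0.2  0.3] w -0.002
axis off 0.0 0.088Traceback (most recent call last):
  File "<stdin>", line 14, in <module>
    return umr_minimum(a, axis, None, out, keepdims, initial, where)
ValueError: zero-size array to reduction operation minimum which has no identity
```

Request:
step_arm(
  steps=[
    [-40,0,-5,0],
    [-45,0,-5,0],
    [-45,0,-5,0],
    [-45,0,-5,0],
    [-45,0,-5,0],
    [-40,0,0,0],
    [0,0,0,0],
    [0,0,0,0],
  ],
)

```text
time: 32.2
tool_pos: [0.4721, -0.0507, 0.2963]
tool_rot: [0.043, 0.791, -0.61, 0.019]
contact_force: [0.6, 0.1, -0.4]
gripper_width: -0.001
```

```bash
python3 tt.py; python3 ang.py w18; python3 - <<'E'
from line import *
z=np.load("w18.npz"); T=z["T"]; P=cloud("wrist",z["d"],T); L=(P-MID)@yb; X=(P-MID)@xb+.001; Z=P[...,2]
c=(abs(X)<.004)&(Z>.07)&(Z<.13); l=L[c]; h=Z[c]
f=lambda k:(k.min().round(4),k.max().round(4)) if len(k) else None
print("flange",f(l[(h>.1085)&(abs(l-.028)<.02)]),"barrel",f(l[(h>.102)&(abs(l)<.045)]))
for R in ((-.095,-.055),(.055,.1)):
    for k in np.arange(*R,.0025):
        m=(L>=k)&(L<k+.0025)&(abs(X)<.02)&(Z>.075)&(Z<.12); print(f"{k*1e3:.1f}:{np.ptp(X[m])*1e3 if m.any() else 0:.0f}/{Z[m].max()*1e3 if m.any() else 0:.0f}",end=" ")
    print()
cv2.imwrite("pics/w18c.png",cv2.resize(z["im"][60:360,180:480,::-1],(600,600),interpolation=cv2.INTER_CUBIC))
E
```

```text
pos [ 0.4721 -0.0507  0.2963] yaw -75.16 toolz [-0.0218 -0.0917 -0.9955] t 32.2 F [ 0.6  0.1 -0.4] w -0.001
axis off -0.0013 0.0877
journal -0.07 [-0.0012  0.0879]
journal 0.04 [-0.0013  0.0875]
flange (np.float64(0.0251), np.float64(0.0326)) barrel (np.float64(-0.0279), np.float64(0.0331))
-95.0:0/0 -92.5:0/0 -90.0:0/0 -87.5:0/0 -85.0:0/0 -82.5:0/0 -80.0:0/0 -77.5:0/0 -75.0:0/0 -72.5:18/94 -70.0:18/98 -67.5:18/98 -65.0:17/98 -62.5:17/98 -60.0:17/98 -57.5:35/98 
55.0:17/97 57.5:16/98 60.0:16/97 62.5:16/97 65.0:16/98 67.5:16/97 70.0:16/97 72.5:15/98 75.0:13/96 77.5:15/97 80.0:17/98 82.5:25/102 85.0:25/103 87.5:32/101 90.0:36/104 92.5:37/105 95.0:38/105 97.5:38/106
```

View pics/w18c.png

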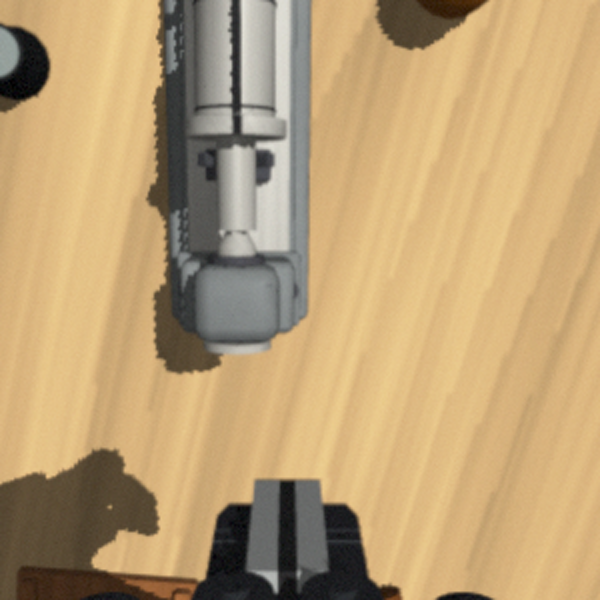

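```bash
python3 -c "
from plant import *
for l,b in (('jar_mid',(0,0)),('loupe_mid',(0,0)),('graver_mid',0),('roll2_mid',0)):
    grab_frame('top') if l=='jar_mid' else None
    print(l,[(x['box'],round(x['p'],2)) for x in boxes_of('top',l)][:2])
job_done()"
```

```text
jar_mid [([428.0, 283.1, 22.2, 15.4], 0.59)]
loupe_mid [([392.4, 198.2, 15.6, 7.1], 0.66)]
graver_mid [([345.2, 138.2, 28.9, 43.8], 0.61)]
roll2_mid [([442.1, 231.3, 27.0, 15.4], 0.74), ([224.7, 220.4, 15.2, 59.4], 0.57)]
the job is handed in; nothing more can be done
```

The flanged roll now hangs between the bench centres, flange at the fixed centre, with its engraved line facing up. I handed the job in at about 32 s of the 72 s allowed. `job_done` gives no verdict, so the result rests on my own checks.

**What I did**
- I lifted the grey flanged roll from the cradle, laid it on the V rests and pushed the tailstock in by its pin until it seated.
- My first attempt to turn it, rubbing the flange with the shut fingertips, pressed too hard (up to about 60 N). It pushed the quill back about 4 mm and dropped the head end onto its rest.
- I pushed the quill home again (about 41 N) and turned the roll with two light strokes on the barrel (about 15 N at most). It stayed seated through these.

**Last checks**
- **Line:** about −1° from straight up in the wrist view. The scene camera put it near +2°. Both are inside the 5.7° limit.
- **Seating:** the axis is 87.9 mm high at the tail journal and 87.5 mm at the head journal, against 88 mm nominal, and the roll is clear of the rests.
- **Disagreement:** the flange read about 1 mm further towards the tail than after the first seating. The roll's axis also read about 1.3 mm off sideways in the wrist view. The tool was leaning about 6° by then, and the sideways figure is within calibration error. Both are inside the 3.5 mm limit, so I did not push the quill again.
- **Other objects:** the jar, loupe and graver boxes in the top view match the start within a few pixels. For the other roll, the best match was a false hit on the bench; the second was in its starting place in the cradle.
- **Robot:** the arm was about 0.2 m above the bench with no contact force.

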